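Load the lamp house's filter slide and cock its shutter

ROBOT

A 6-joint arm with a two-finger parallel gripper is mounted at the origin on the work surface. World frame = base frame: x ahead of the robot, y to its left, z up, the work surface at z = 0. Lengths are in m, angles in rad, forces in N, time in s.
With the tool pointing down it reaches from about 0.275 to 0.85 m from the base axis. Payload 19 kg.
Tool frame: the origin (TCP) lies on the centre line of the jaws, within the pads' length; the fingertips stand 8 mm ahead of it and the grasp point (between the pads) lies 11 mm behind it (robot.nose_length is the distance from the TCP to the fingertips, in m); z points along the fingers, y is the line along which they close (so a half turn about z gives the same grasp; the last joint's range is limited). The gripper opens to 85 mm and grips with 20 to 120 N. Pads are 22 mm wide; open, the fingers measure 114 mm over their backs; the gripper's body (76 mm by 85 mm) begins 54 mm behind the grasp point. The pads swing forward as they close: fully open they stand 13 mm farther back than shut.
Start: joints at [1.215, 0.15, 1.437, -0, 1.554, -0.134], TCP at [0.126, 0.561, 0.239] pointing down, gripper open.
Joint ranges: [-2.8, 2.8], [-0.68, 2.1], [0.12, 2.68], [-1.39, 4.53], [0.16, 2.79], [-2.81, 2.81]. Speed limits (rad/s): [1.89, 1.89, 2.22, 3.01, 3.01, 3.01].

INTERFACE

Orientations are given as a unit quaternion [w, x, y, z].
In Python, from station import robot gives the robot as it stands.
- The arm moves only by the tool move_arm, never from a script. Its argument "motion" is a list of rows, each an object with "offset": the shift along the world's x, y, z in units of 20 cm (1.0 is 20 cm), a list of three; "delta_rot": the turn, a rotation vector about the world's x, y, z in units of 8 degrees (1.0 is 8 degrees), a list of three. A call has 1 to 12 rows; each row shifts and turns the commanded pose from where the row before left it; what a row does not reach is not made up. A row lasts 1/8 s, in which the tool goes at most 62.5 mm and 10.7 degrees, less where a joint would pass 70% of its speed; a pose out of reach is approached as far as the arm can. A call with a number of a shift or a turn outside -1 to 1 is refused whole. A call with a gripper value outside its range is refused whole. "grip" is the opening, from -1 (shut) to 1 (fully open), set as the call begins (left out, the last holds). The fingers move at their own pace and stop on an object; "force" is the grip in N (left out, the last holds). Time passes only in rows, so rows that do not move let the fingers close. It gives the time, the measured TCP pose, the force, the opening and the grip force at its end, in the units of the state.
- robot.read_state(): the state, without advancing time (a new reading comes with each control period).
- robot.capture(name): name is "scene" or "top"; returns the picture (420x560x3 uint8, red, green, blue); there is no depth.
- robot.get_calibration(name): a dict with "fx", "fy", "cx", "cy" (pixels), "xyz" and "orientation" of the camera in the world. Camera axes: x right, y up, looking along -z (the intrinsics and any distortion apply to the point x, -y, -z); pixel columns grow to the right and rows downward; lengths in m; the calibration is good to about 2 mm. A picture is of the moment at which its call begins. get_calibration takes no time and is no camera call.
- robot.job_done(): hands the job in; it is judged then, once.
The state is a dict: "clock": time; "q": joint angles; "dq": joint speeds; "joint_torque": joint torques, N m; "ee_pos": TCP position; "orientation": TCP orientation; "contact_force": force on the tool from outside, world axes, zero at the start; "torque": the same for the moment, N m; "width": finger opening in m; "grip_force": force on a finger pad.
Only numpy, scipy, OpenCV 4.12 (cv2) and the standard library are available. Lean on these libraries where they do the work, as an engineer would, in place of code of your own. Each camera call takes 0.05 s, during which the arm holds its last target. There are 200 camera calls.

TASK

Holding the recessed red button in the blue slide head down with the pin tool, push the filter slide all the way out of the lamp house until its sprung orange tongue pops up through the outer slot, and set every filter cassette that is there flat into a pocket of the tray. Then, again with the pin on the button, push the slide fully home until the tongue pops up through the inner slot, and after that swing the shutter lever to its stop and let it spring back. Leave the pin tool standing in its stand and do not disturb the bottle, the dish or the objective; never press the button with the fingers.

Things in the scene. Friction and masses are not known exactly. Their poses are not given: they have to be found in the camera images.
- lamphouse: Fixed white lamp house, 200 long x 140 wide x 84 mm high, clear roof, black lamp at its back; an aluminium rail 140 mm wide, 10 mm high runs 270 mm out of its mouth. Origin: on the table under the middle of the mouth. +x points out of the mouth along the rail (the way the slide comes out), z up; the house covers x -200 to 0, the rail x 0 to 270 mm. Place and yaw vary.
- slide (a joint): Travel of the filter slide along the lamp house's +x, m: 0 = fully home, 0.200 = fully out at its end stop (loading position). A blue head (45 mm along the travel x 70 mm, top 70 mm above the table) carries a grey tray 84 mm wide with three open pockets. It runs easily (about 2 N) while the tongue is clear of the slots; with the button up at 0 or 0.200 it is locked with about 4 mm of play.
- button (a joint): Depth in m by which the sprung red button in the slide's head is pressed: 0 = up, 0.012 = bottomed; 2 N at the top, 6 N at the bottom. Its latch tongue is up through a slot at 0 (locked) and clear of the strip from 0.009 on: press to 0.010 or deeper. Between the slots the strip keeps it at about 0.008; over a slot it pops up as soon as nothing presses it.
- outer_slot (a point): Middle of the outer slot (18 mm long) in the dark slotted strip along the rail's +y edge (46 to 64 mm off the rail's middle, 34 to 40 mm above the table, on a thin wall); the inner slot is 200 mm nearer the house. An orange latch tongue, 10 mm wide, fixed to the button, sticks out of the blue head's +y side and stands up through a slot when the button is up.
- button_top (a point): Middle of the top of the red button (14 mm square), down a 16 mm square recess (sides along the lamp house's x and y) in the middle of the blue head. 60 mm above the table when up, 48 mm when bottomed: 10 to 22 mm below the head's top. It travels with the slide; a pin in the recess can push the slide either way against the recess walls. Fingers are too thick for it.
- pocket1 (a point): Pocket 1 of the slide's tray (nearest the head): open pocket 46 mm along the travel x 76 mm across, walls 12 mm high, floor 16 mm above the table. This point is where the middle of a seated cassette lies, 26 mm above the floor. Axes as the lamp house's. Pockets are 50 mm apart and clear of the house only with the slide fully out.
- pocket2 (a point): Pocket 2 of the slide's tray (the middle one): open pocket 46 mm along the travel x 76 mm across, walls 12 mm high, floor 16 mm above the table. This point is where the middle of a seated cassette lies, 26 mm above the floor. Axes as the lamp house's. Pockets are 50 mm apart and clear of the house only with the slide fully out.
- pocket3 (a point): Pocket 3 of the slide's tray (farthest from the head): open pocket 46 mm along the travel x 76 mm across, walls 12 mm high, floor 16 mm above the table. This point is where the middle of a seated cassette lies, 26 mm above the floor. Axes as the lamp house's. Pockets are 50 mm apart and clear of the house only with the slide fully out.
- filter1_mid (a point): Loose filter cassette, green glass: black frame 70 (its x) x 40 (y) x 14 mm high, on top an upright aluminium grip rib 44 mm along x, 12 mm thick in y, 38 mm high (overall 52 mm), green on its upper edge; 120 g. This point: its middle, 26 mm above its underside; z up. In a pocket its x lies across the slide's travel, either way round. May be absent.
- filter2_mid (a point): Loose filter cassette, amber glass: black frame 70 (its x) x 40 (y) x 14 mm high, on top an upright aluminium grip rib 44 mm along x, 12 mm thick in y, 38 mm high (overall 52 mm), amber on its upper edge; 120 g. This point: its middle, 26 mm above its underside; z up. In a pocket its x lies across the slide's travel, either way round. May be absent.
- filter3_mid (a point): Loose filter cassette, blue glass: black frame 70 (its x) x 40 (y) x 14 mm high, on top an upright aluminium grip rib 44 mm along x, 12 mm thick in y, 38 mm high (overall 52 mm), blue on its upper edge; 120 g. This point: its middle, 26 mm above its underside; z up. In a pocket its x lies across the slide's travel, either way round. May be absent.
- pin_handle (a point): Centre of the yellow handle (20 mm square, 60 mm tall) of the loose pin tool, 80 g: below the handle a round flange 30 mm across and 6 mm thick, below that a steel pin 8 mm thick and 50 mm long. z runs along the tool from tip to handle; x and y are square to the handle's faces. This point is 86 mm above the pin's tip.
- pin_tip (a point): Tip of the pin tool's steel pin; axes as at the handle.
- stand_hole (a point): Middle of the top of the fixed grey tool stand (58 mm square, 58 mm high; sides along this point's x and y): a hole 16 mm square goes right through it. In place the pin tool stands upright with its pin in the hole and its flange resting on the top, the tip 50 mm below this point.
- lever (a joint): Angle in rad of the sprung shutter lever: 0 = at rest, 1.1 = at its stop. It turns about a vertical axis, counter-clockwise seen from above, and springs back when let go; about 1 N at the post at rest, 3 N at the stop.
- lever_post (a point): Middle of the exposed part of the black upright post (16 mm thick, its top 87 mm and its foot 57 mm above the table) at the end of the steel lever, 70 mm from the pivot. The lever moves over a white fixed box 120 x 150 mm, 45 mm high, and its arm's top is 57 mm above the table.
- lever_pivot (a point): The lever's vertical turning axis, at the post's mid height (70 mm above the table), 35 mm behind the middle of the white box; the box's axes (x: 120 mm, y: 150 mm). At rest the arm points 0.55 rad short of this point's -x, towards +y; at the stop 0.55 rad past it, towards -y.
- cleaner: Bystander: bottle, 48 mm thick, 110 mm tall; origin at its foot.
- dish: Bystander: closed glass dish, 94 mm across, 18 mm high; origin at its foot.
- objective: Bystander: dark steel objective, 44 mm thick, 60 mm tall; origin at its foot.
Not all that is in view belongs to the job. Leave any brown or turquoise look-alike of the part that bears lever alone. What is shaped like the part that bears filter2_mid but purple is not meant.

How it is judged:
By the outcome, as a careful person would: the job done as asked, in the order asked, and still so for the second after the job is handed in, with the robot touching nothing.
Of filter1, filter2, filter3 only 2 to 3 are there at a start; the rules pass over those that are not, and their reading is None.
At some moment in a run one of filter1, filter2, filter3 may be knocked a few centimetres aside while the robot is not near it.
It also fails if it takes over 208 s, if anything falls off the work surface, if the arm or the gripper's body presses on something with over 40 N, if the wrist force passes 120 N, or if a joint passes its speed limit or range.

## Working session

There is one attempt and no reset: what is moved stays moved. The work goes in short steps, Python scripts to look and compute and a tool call to move; the robot and the scene stay as the last step left them, time stands still between calls to the robot, and variables do not carry over. Pictures are saved under pics/ and viewed, at most 14 in all, crops included, and the job is handed in when it is done.

Besides the shell and the picture viewer there is one more tool, called after "Call:" in YAML: its name, and indented under it one key for each argument. move_arm: Moves the arm, as the interface text tells. Shifts and turns lie within -1 to 1; 1 stands for 20 cm of shift or 8 degrees of turn. Its arguments: {"type":"object","properties":{"motion":{"type":"array"},"grip":{"type":"number"},"force":{"type":"number"}},"required":["motion"]}

```bash
mkdir -p pics; ls; cat > h.py <<'E'
import numpy as np, cv2, sys
from scipy.spatial.transform import Rotation as R
from station import robot
def snap(cam,name,crop=None,scale=1):
    im=robot.capture(cam)[:,:,::-1]
    cv2.imwrite(f'pics/{name}_raw.png',im)
    if crop: u0,v0,u1,v1=crop; im=im[v0:v1,u0:u1]
    if scale!=1: im=cv2.resize(im,None,fx=scale,fy=scale,interpolation=cv2.INTER_CUBIC)
    cv2.imwrite(f'pics/{name}.png',im)
def cal(cam):
    c=robot.get_calibration(cam); q=c['orientation']
    return c,R.from_quat([q[1],q[2],q[3],q[0]]).as_matrix(),np.array(c['xyz'])
def ray(cam,u,v,z):
    c,M,p=cal(cam)
    d=M@np.array([(u-c['cx'])/c['fx'],-(v-c['cy'])/c['fy'],-1])
    return p+d*(z-p[2])/d[2]
def proj(cam,P):
    c,M,p=cal(cam); x=M.T@(np.array(P)-p)
    return np.array([c['cx']+c['fx']*x[0]/-x[2], c['cy']-c['fy']*x[1]/-x[2]])
E
python3 - <<'E'
from h import *
snap('scene','s0',scale=1.42);snap('top','t0',scale=1.42)
for n in('scene','top'):print(robot.get_calibration(n))
print(robot.read_state())
E
```

```text
pics
{'fx': 481.9806189775402, 'fy': 481.9806189775402, 'cx': 277.6708044638763, 'cy': 207.72208750391215, 'xyz': array([ 1.4848573 , -0.16143376,  0.71909756]), 'orientation': array([0.66511232, 0.35127503, 0.31059053, 0.58117552])}
{'fx': 464.4675011982439, 'fy': 464.4675011982439, 'cx': 281.1426887443951, 'cy': 210.29418275925252, 'xyz': array([ 0.38653901, -0.05128118,  1.39163812]), 'orientation': array([ 0.70704643,  0.04386885, -0.03966864, -0.70468949])}
{'clock': 0.1, 'q': array([ 1.21500732e+00,  1.50924288e-01,  1.43791498e+00, -1.75234814e-05,
        1.55381644e+00, -1.34006556e-01]), 'dq': array([ 3.77941470e-04, -1.38126440e-03, -1.87657461e-03,  7.46632605e-04,
       -1.65658870e-03, -9.45973999e-05]), 'joint_torque': array([ 4.62152166e-03, -7.14377832e+01, -5.71803439e+01, -2.59022772e-04,
        7.37085182e-03,  1.24349674e-05]), 'ee_pos': array([0.12643891, 0.56071754, 0.23876838]), 'orientation': array([-1.20372956e-04,  1.10663928e-01,  9.93857743e-01, -5.17789123e-04]), 'contact_force': array([0.38890074, 0.2774172 , 0.62159554]), 'torque': array([-0.02104357,  0.00089244,  0.00277393]), 'grip_force': 0.0, 'width': 0.08544336741460148}
```

View pics/t0.png

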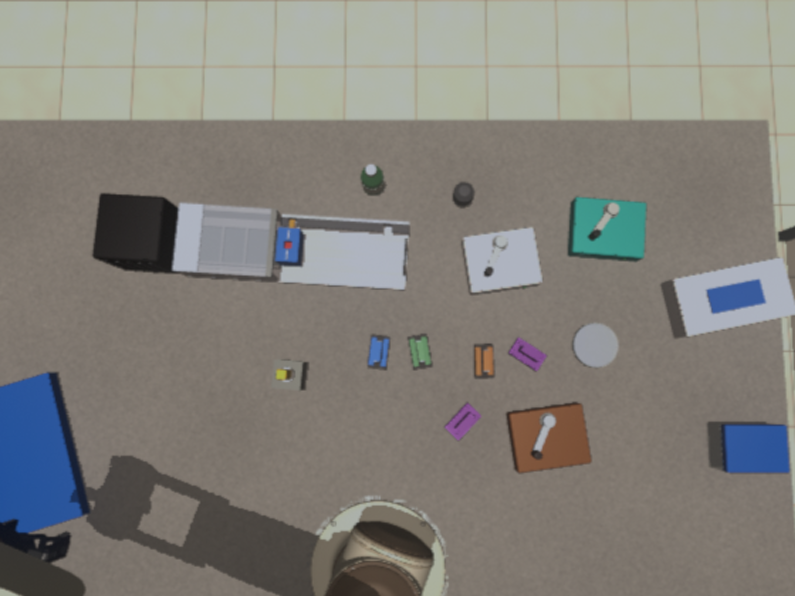

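View pics/s0.png

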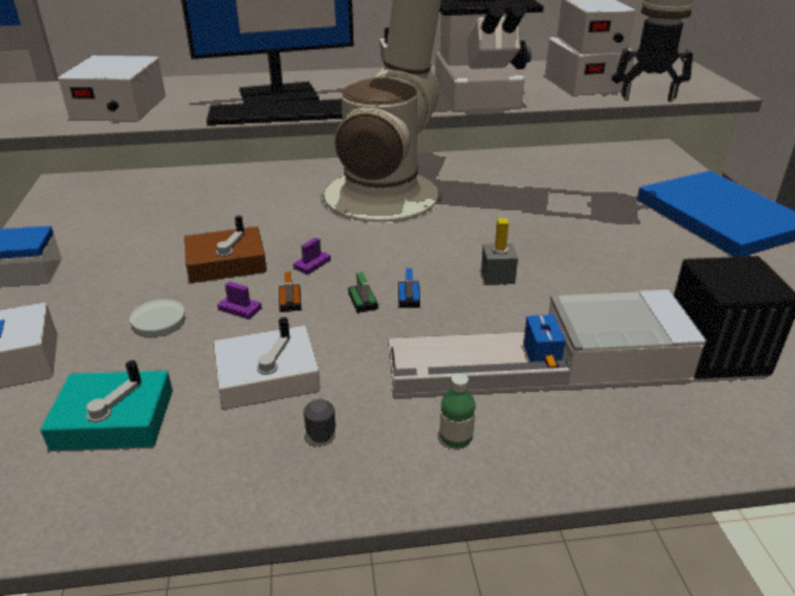

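```bash
python3 - <<'E'
from h import *
im=cv2.imread('pics/t0_raw.png')
for n,(a,b,c,d),s in(('c1',(180,140,310,285),4),('c2',(255,155,405,268),5)):
    cv2.imwrite(f'pics/{n}.png',cv2.resize(im[b:d,a:c],None,fx=s,fy=s,interpolation=cv2.INTER_CUBIC))
E
```

```text
(no output)
```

View pics/c1.png

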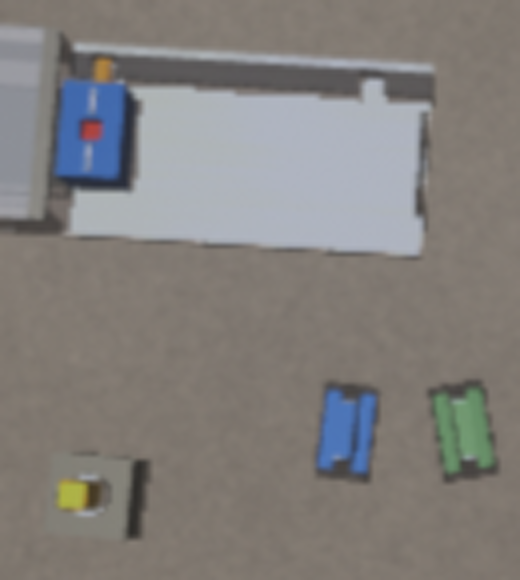

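View pics/c2.png

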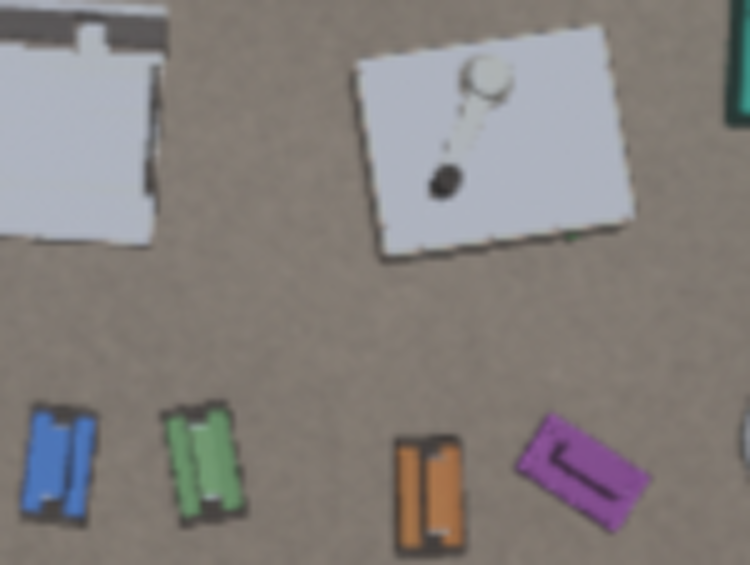

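```bash
cat > m0.py <<'E'
from h import *
def c1(u,v,z): return ray('top',180+(u+.5)/4-.5,140+(v+.5)/4-.5,z)
def c2(u,v,z): return ray('top',255+(u+.5)/5-.5,155+(v+.5)/5-.5,z)
def ang(a,b): d=b-a; return np.degrees(np.arctan2(d[1],d[0]))
np.set_printoptions(precision=4,suppress=True)
a,b=c1(70,236,.01),c1(422,255,.01); print('rail -y edge',a,b,ang(a,b))
a,b=c1(75,44,.04),c1(433,66,.04); print('strip edge',a,b,ang(a,b))
print('slot',c1(374,92,.04),'rail end mid',c1(427,160,.01))
print('button',c1(91,130,.06))
H=[c1(63,81,.07),c1(128,84,.07),c1(122,186,.07),c1(55,180,.07)];print('head',np.mean(H,0),ang(H[0],H[1]),ang(H[3],H[2]),ang(H[0],H[3]),ang(H[1],H[2]),np.linalg.norm(H[0]-H[1]),np.linalg.norm(H[0]-H[3]))
print('handle top',c1(73,495,.124)); 
S=[c1(55,455,.058),c1(135,458,.058),c1(128,540,.058),c1(48,535,.058)];print('stand',np.mean(S,0),ang(S[0],S[1]),ang(S[3],S[2]),ang(S[0],S[3]),np.linalg.norm(S[0]-S[1]))
for n,P in dict(blue=[(35,403),(98,408),(86,525),(22,517)],green=[(162,411),(225,402),(246,515),(182,527)],amber=[(395,440),(460,436),(466,552),(397,556)]).items():
    P=[c2(*p,.014) for p in P];print(n,np.mean(P,0),'long',ang(P[0],P[3]),ang(P[1],P[2]),'short',ang(P[0],P[1]),ang(P[3],P[2]),np.linalg.norm(P[0]-P[1]),np.linalg.norm(P[0]-P[3]))
print('pivot',c2(488,78,.06),'post',c2(447,180,.087))
B=[c2(358,63,.045),c2(601,27,.045),c2(634,218,.045),c2(385,257,.045)];print('box',np.mean(B,0),ang(B[0],B[1]),ang(B[3],B[2]),ang(B[0],B[3]),np.linalg.norm(B[0]-B[1]),np.linalg.norm(B[0]-B[3]))
E
python3 m0.py
```

```text
rail -y edge [0.5852 0.2101 0.01  ] [ 0.5716 -0.0546  0.01  ] -92.95022343591856
strip edge [0.7253 0.2043 0.04  ] [ 0.7092 -0.0624  0.04  ] -93.45878321852425
slot [ 0.6894 -0.0186  0.04  ] rail end mid [ 0.6439 -0.0582  0.01  ]
button [0.6562 0.1872 0.06  ]
head [0.6522 0.1847 0.07  ] -92.55481308125862 -95.01711834485516 176.9200170170641 177.91694800053227 0.047360803260560684 0.07302647621698251
handle top [0.3913 0.182  0.124 ]
stand [0.3903 0.1809 0.058 ] -91.93269527074456 -93.31924697637362 176.4557181680976 0.05738842761939351
blue [ 0.44   -0.0003  0.014 ] long 173.98835559641932 174.45626190149534 short -94.34816736543551 -96.87644780128166 0.0375343104009397 0.06774060458003106
green [ 0.44   -0.0852  0.014 ] long -170.09311482033578 -169.53133991804873 short -81.6781334144027 -79.235252864267 0.03777458857635084 0.06943234981366223
amber [ 0.4214 -0.2185  0.014 ] long -179.5635477759422 -177.7774532944822 short -86.28872235134541 -86.49508228338648 0.03856823548344741 0.06820046191818234
pivot [ 0.663  -0.2497  0.06  ] post [ 0.5983 -0.2216  0.087 ]
box [ 0.6286 -0.2553  0.045 ] -81.28939081941036 -80.86979703002244 -172.6557046465335 0.1453441820636667 0.11632600864450597
```

Call:
move_arm:
  motion:
    - {"offset":[0.12,-0.17,-0.02],"delta_rot":[0,0,0.12]}
    - {"offset":[0.132,-0.19,-0.02],"delta_rot":[0,0,0.12]}
    - {"offset":[0.132,-0.19,-0.02],"delta_rot":[0,0,0.12]}
    - {"offset":[0.132,-0.19,-0.02],"delta_rot":[0,0,0.12]}
    - {"offset":[0.132,-0.19,-0.02],"delta_rot":[0,0,0.12]}
    - {"offset":[0.132,-0.19,-0.02],"delta_rot":[0,0,0.12]}
    - {"offset":[0.132,-0.19,-0.02],"delta_rot":[0,0,0.12]}
    - {"offset":[0.132,-0.19,-0.02],"delta_rot":[0,0,0.12]}
    - {"offset":[0.132,-0.19,-0.02],"delta_rot":[0,0,0.12]}
    - {"offset":[0.132,-0.19,-0.02],"delta_rot":[0,0,0.12]}
    - {"offset":[0.017,-0.015,-0.02],"delta_rot":[0,0,0.075]}
    - {"offset":[0,0,0],"delta_rot":[0,0,0]}
  grip: 0.2

```text
clock: 1.6
ee_pos: [0.3912, 0.1819, 0.1948]
orientation: [-0.001, 0.022, 1.0, -0.0]
contact_force: [-0.1, -0.2, -0.2]
width: 0.0514
grip_force: 0.0
```

```bash
cat >> h.py <<'E'
def st():
    s=robot.read_state(); q=s['orientation']; M=R.from_quat([q[1],q[2],q[3],q[0]]).as_matrix()
    print('t',round(s['clock'],2),'tcp',np.round(s['ee_pos'],4),'yaw_y',round(np.degrees(np.arctan2(M[1,1],M[0,1])),2),'zax',np.round(M[:,2],3),'F',np.round(s['contact_force'],1),'w',round(s['width'],4),'gf',round(s['grip_force'],1),'q',np.round(s['q'],2))
E
python3 - <<'E'
from h import *
st(); print(proj('scene',(.391,.182,.094)))
snap('scene','s1',(300,110,420,210),5)
E
```

```text
t 1.6 tcp [0.3912 0.1819 0.1948] yaw_y 87.44 zax [-0.001 -0.    -1.   ] F [-0.1 -0.2 -0.2] w 0.0514 gf 0.0 q [ 0.26 -0.13  1.81  0.    1.46 -1.27]
[352.51881987 164.26505136]
```

View pics/s1.png

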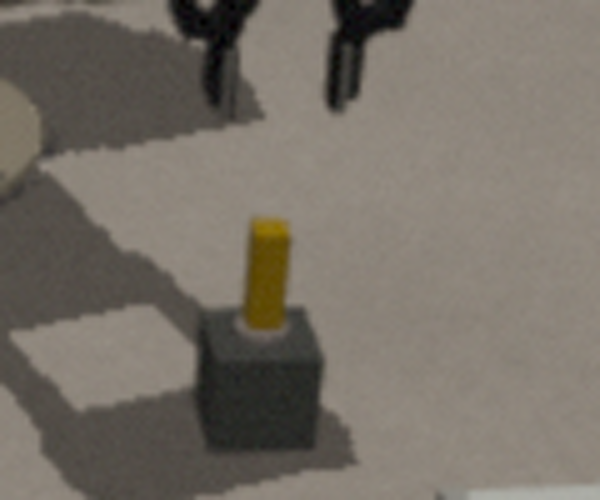

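Call:
move_arm:
  motion:
    - {"offset":[0,0,-0.12],"delta_rot":[0,0,0]}
    - {"offset":[0,0,-0.15],"delta_rot":[0,0,0]}
    - {"offset":[0,0,-0.15],"delta_rot":[0,0,0]}
    - {"offset":[0,0,-0.12],"delta_rot":[0,0,0]}
    - {"offset":[0,0,0],"delta_rot":[0,0,0]}

```text
clock: 2.28
ee_pos: [0.3902, 0.1826, 0.0863]
orientation: [-0.001, 0.021, 1.0, -0.0]
contact_force: [-0.2, 0.3, 0.9]
width: 0.0516
grip_force: 0.0
```

Call:
move_arm:
  motion:
    - {"offset":[0,0,0],"delta_rot":[0,0,0]}
    - {"offset":[0,0,0],"delta_rot":[0,0,0]}
    - {"offset":[0,0,0],"delta_rot":[0,0,0]}
    - {"offset":[0,0,0],"delta_rot":[0,0,0]}
    - {"offset":[0,0,0],"delta_rot":[0,0,0]}
    - {"offset":[0,0,0],"delta_rot":[0,0,0]}
  grip: -1
  force: 60

```text
clock: 3.02
ee_pos: [0.392, 0.1823, 0.0884]
orientation: [0.001, 0.022, 1.0, 0.0]
contact_force: [-2.8, 3.1, 8.9]
width: 0.0195
grip_force: 59.0
```

Call:
move_arm:
  motion:
    - {"offset":[0,0,0.1],"delta_rot":[0,0,0]}
    - {"offset":[0,0,0.2],"delta_rot":[0,0,0]}
    - {"offset":[0,0,0.2],"delta_rot":[0,0,0]}
    - {"offset":[0.12,0,0.1],"delta_rot":[0,0,0]}
    - {"offset":[0.2,0,0],"delta_rot":[0,0,0]}
    - {"offset":[0.2,0,0],"delta_rot":[0,0,0]}
    - {"offset":[0.2,0,0],"delta_rot":[0,0,0]}
    - {"offset":[0.2,0,0],"delta_rot":[0,0,0]}
    - {"offset":[0.2,0,0],"delta_rot":[0,0,0]}
    - {"offset":[0.19,0.025,0],"delta_rot":[0,0,0]}
    - {"offset":[0,0,0],"delta_rot":[0,0,0]}
    - {"offset":[0,0,0],"delta_rot":[0,0,0]}

```text
clock: 4.53
ee_pos: [0.6531, 0.1869, 0.2074]
orientation: [-0.0, 0.022, 1.0, -0.0]
contact_force: [-0.9, -0.3, -0.4]
width: 0.0192
grip_force: 58.6
```

```bash
python3 - <<'E'
from h import *
st(); P=robot.read_state()['ee_pos']; print(proj('scene',P-[0,0,.0804]), proj('scene',(.655,.187,.06)),proj('scene',(.655,.187,.07)))
snap('scene','s2',(350,180,460,262),7)
E
```

```text
t 4.53 tcp [0.6531 0.1869 0.2074] yaw_y 87.49 zax [-0. -0. -1.] F [-0.9 -0.3 -0.4] w 0.0192 gf 58.6 q [ 0.17  0.38  1.21 -0.    1.55 -1.36]
[387.05040728 208.57333286] [383.74310818 233.58367523] [384.27057123 230.02924147]
```

View pics/s2.png

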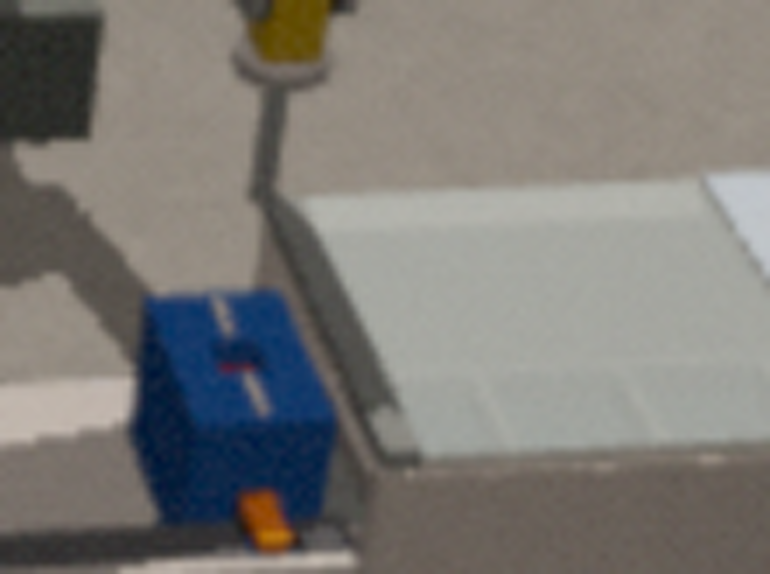

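```bash
python3 - <<'E'
from h import *
f=lambda u,v,z: ray('scene',350+(u+.5)/7-.5,180+(v+.5)/7-.5,z)
C=[f(146,297,.07),f(274,290,.07),f(337,417,.07),f(200,425,.07)]
print(np.round(C,4),np.mean(C,0)); print('recess',f(239,352,.07), 'tip at z .127', f(262,197,.127))
E
```

```text
[[0.6208 0.1652 0.07  ]
 [0.6228 0.208  0.07  ]
 [0.6912 0.2057 0.07  ]
 [0.6893 0.1621 0.07  ]] [0.65603772 0.18523438 0.07      ]
recess [0.6542038 0.1859662 0.07     ] tip at z .127 [0.64988725 0.18781378 0.127     ]
```

Call:
move_arm:
  motion:
    - {"offset":[0.0125,-0.006,-0.1],"delta_rot":[0,0,0]}
    - {"offset":[0,0,-0.1],"delta_rot":[0,0,0]}
    - {"offset":[0,0,-0.06],"delta_rot":[0,0,0]}
    - {"offset":[0,0,-0.03],"delta_rot":[0,0,0]}
    - {"offset":[0,0,-0.02],"delta_rot":[0,0,0]}
    - {"offset":[0,0,0],"delta_rot":[0,0,0]}

```text
clock: 5.32
ee_pos: [0.6561, 0.1857, 0.1454]
orientation: [0.0, 0.022, 1.0, -0.0]
contact_force: [-0.4, -0.4, 0.1]
width: 0.0196
grip_force: 58.6
```

Call:
move_arm:
  motion:
    - {"offset":[0,0,-0.04],"delta_rot":[0,0,0]}
    - {"offset":[0,0,-0.04],"delta_rot":[0,0,0]}
    - {"offset":[0,0,0],"delta_rot":[0,0,0]}

```text
clock: 5.7
ee_pos: [0.6562, 0.1857, 0.129]
orientation: [0.0, 0.022, 1.0, -0.0]
contact_force: [1.3, 0.3, 5.4]
width: 0.0192
grip_force: 59.3
```

Call:
move_arm:
  motion:
    - {"offset":[0,0,-0.008],"delta_rot":[0,0,0]}
    - {"offset":[0,0,0],"delta_rot":[0,0,0]}
    - {"offset":[0,0,0],"delta_rot":[0,0,0]}

```text
clock: 6.08
ee_pos: [0.6563, 0.1857, 0.1283]
orientation: [0.001, 0.022, 1.0, 0.0]
contact_force: [0.4, 0.0, 9.3]
width: 0.0195
grip_force: 59.9
```

Call:
move_arm:
  motion:
    - {"offset":[0,-0.03,0],"delta_rot":[0,0,0]}
    - {"offset":[-0.004,-0.07,0],"delta_rot":[0,0,0]}
    - {"offset":[-0.005,-0.09,0],"delta_rot":[0,0,0]}
    - {"offset":[-0.005,-0.09,0],"delta_rot":[0,0,0]}
    - {"offset":[-0.005,-0.09,0],"delta_rot":[0,0,0]}
    - {"offset":[-0.005,-0.09,0],"delta_rot":[0,0,0]}
    - {"offset":[-0.005,-0.09,0],"delta_rot":[0,0,0]}
    - {"offset":[-0.005,-0.09,0],"delta_rot":[0,0,0]}
    - {"offset":[-0.005,-0.09,0],"delta_rot":[0,0,0]}
    - {"offset":[-0.005,-0.09,0],"delta_rot":[0,0,0]}
    - {"offset":[-0.004,-0.07,0],"delta_rot":[0,0,0]}
    - {"offset":[0,0,0],"delta_rot":[0,0,0]}

```text
clock: 7.58
ee_pos: [0.6463, 0.0066, 0.1282]
orientation: [0.0, 0.022, 1.0, -0.0]
contact_force: [-3.1, -0.9, 10.3]
width: 0.0195
grip_force: 60.0
```

Call:
move_arm:
  motion:
    - {"offset":[-0.01,-0.05,0],"delta_rot":[0,0,0]}
    - {"offset":[-0.004,-0.04,0],"delta_rot":[0,0,0]}
    - {"offset":[-0.002,-0.02,0],"delta_rot":[0,0,0]}
    - {"offset":[0,-0.01,0],"delta_rot":[0,0,0]}
    - {"offset":[0,0,0],"delta_rot":[0,0,0]}
    - {"offset":[0,0,0],"delta_rot":[0,0,0]}

```text
clock: 8.32
ee_pos: [0.6437, -0.016, 0.1283]
orientation: [0.001, 0.022, 1.0, 0.0]
contact_force: [2.1, 3.2, 8.7]
width: 0.0191
grip_force: 59.7
```

Call:
move_arm:
  motion:
    - {"offset":[-0.003,-0.015,0],"delta_rot":[0,0,0]}
    - {"offset":[0,-0.005,0],"delta_rot":[0,0,0]}
    - {"offset":[0,0,0],"delta_rot":[0,0,0]}

```text
clock: 8.7
ee_pos: [0.6431, -0.0186, 0.1283]
orientation: [0.001, 0.022, 1.0, 0.001]
contact_force: [2.3, 12.4, 8.6]
width: 0.0195
grip_force: 60.2
```

Call:
move_arm:
  motion:
    - {"offset":[0,0.012,0.02],"delta_rot":[0,0,0]}
    - {"offset":[0,0,0.06],"delta_rot":[0,0,0]}
    - {"offset":[0,0,0.12],"delta_rot":[0,0,0]}
    - {"offset":[0,0,0.15],"delta_rot":[0,0,0]}
    - {"offset":[-0.1,0.08,0.05],"delta_rot":[0,0,0]}
    - {"offset":[-0.2,0.16,0],"delta_rot":[0,0,0]}
    - {"offset":[-0.2,0.16,0],"delta_rot":[0,0,0]}
    - {"offset":[-0.2,0.16,0],"delta_rot":[0,0,0]}
    - {"offset":[-0.2,0.16,0],"delta_rot":[0,0,0]}
    - {"offset":[-0.2,0.16,0],"delta_rot":[0,0,0]}
    - {"offset":[-0.155,0.115,0],"delta_rot":[0,0,0]}
    - {"offset":[0,0,0],"delta_rot":[0,0,0]}

```text
clock: 10.2
ee_pos: [0.3899, 0.182, 0.2083]
orientation: [0.0, 0.021, 1.0, 0.0]
contact_force: [1.2, -0.2, -0.6]
width: 0.0192
grip_force: 59.1
```

```bash
python3 - <<'E'
from h import *
st(); snap('scene','s3',(260,130,460,280),4)
E
```

```text
t 10.2 tcp [0.3899 0.182  0.2083] yaw_y 87.63 zax [ 0.  0. -1.] F [ 1.2 -0.2 -0.6] w 0.0192 gf 59.1 q [ 0.26 -0.14  1.8  -0.    1.49 -1.27]
```

View pics/s3.png

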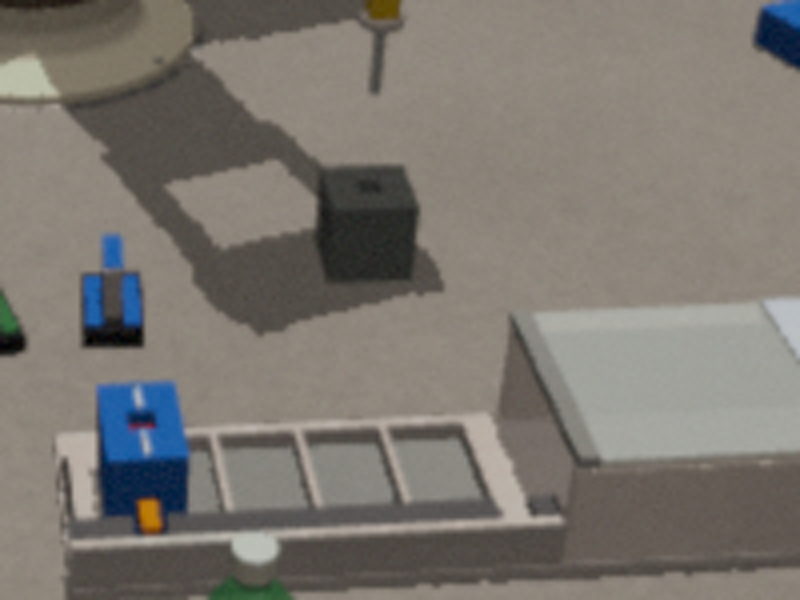

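Call:
move_arm:
  motion:
    - {"offset":[0.007,0,-0.12],"delta_rot":[0,0,0]}
    - {"offset":[0,0,-0.15],"delta_rot":[0,0,0]}
    - {"offset":[0,0,-0.12],"delta_rot":[0,0,0]}
    - {"offset":[0,0,-0.1],"delta_rot":[0,0,0]}
    - {"offset":[0,0,-0.08],"delta_rot":[0,0,0]}
    - {"offset":[0,0,-0.025],"delta_rot":[0,0,0]}
    - {"offset":[0,0,0],"delta_rot":[0,0,0]}

```text
clock: 11.12
ee_pos: [0.3935, 0.1809, 0.0891]
orientation: [0.0, 0.022, 1.0, -0.0]
contact_force: [0.0, -1.2, -1.5]
width: 0.0194
grip_force: 59.1
```

Call:
move_arm:
  motion:
    - {"offset":[0,0,0],"delta_rot":[0,0,0]}
    - {"offset":[0,0,0],"delta_rot":[0,0,0]}
    - {"offset":[0,0,0],"delta_rot":[0,0,0]}
    - {"offset":[0,0,0],"delta_rot":[0,0,0]}
    - {"offset":[0,0,0.1],"delta_rot":[0,0,0]}
    - {"offset":[0,0,0.2],"delta_rot":[0,0,0]}
    - {"offset":[0,0,0.2],"delta_rot":[0,0,0]}
    - {"offset":[0,0,0.1],"delta_rot":[0,0,0]}
    - {"offset":[0,0,0],"delta_rot":[0,0,0]}
  grip: 0.2

```text
clock: 12.25
ee_pos: [0.3935, 0.1812, 0.2099]
orientation: [0.001, 0.022, 1.0, 0.0]
contact_force: [-0.1, -0.5, -0.9]
width: 0.0511
grip_force: 0.0
```

```bash
python3 - <<'E'
from h import *
st(); snap('top','t1',(180,130,380,280),4)
E
```

```text
t 12.25 tcp [0.3935 0.1812 0.2099] yaw_y 87.49 zax [ 0.002  0.001 -1.   ] F [-0.1 -0.5 -0.9] w 0.0511 gf 0.0 q [ 0.25 -0.14  1.79 -0.    1.49 -1.27]
```

View pics/t1.png

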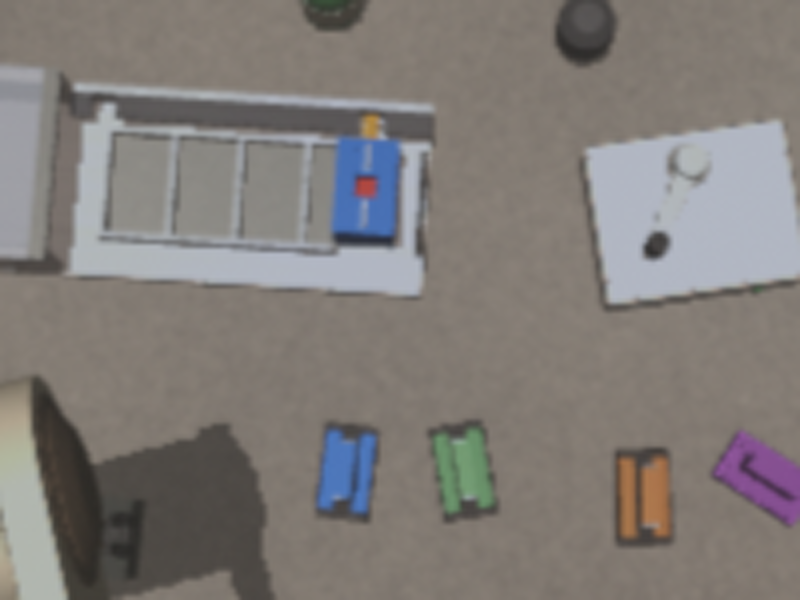

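```bash
python3 - <<'E'
from h import *
f=lambda u,v,z: np.round(ray('top',180+(u+.5)/4-.5,130+(v+.5)/4-.5,z),4)
for n,p in dict(P1=(273,193),P2=(207,190),P3=(140,187)).items(): print(n,f(*p,.028))
print('button',f(366,187,.06), 'div tops', f(305,143,.028),f(305,247,.028))
for n,P in dict(blue=[(328,423),(378,429),(367,520),(317,514)],green=[(430,429),(480,421),(497,512),(446,521)],amber=[(616,452),(666,449),(672,541),(618,545)]).items():
    print(n,np.mean([f(*p,.014) for p in P],0))
im=cv2.imread('pics/t1.png');cv2.imwrite('pics/t1p.png',cv2.resize(im[90:280,60:430],None,fx=2,fy=2))
E
```

```text
P1 [0.6455 0.0567 0.028 ]
P2 [0.6477 0.106  0.028 ]
P3 [0.6498 0.1561 0.028 ]
button [ 0.6441 -0.0135  0.06  ] div tops [0.6836 0.0332 0.028 ] [0.6049 0.0324 0.028 ]
blue [4.3925e-01 1.2500e-04 1.4000e-02]
green [ 0.440075 -0.085475  0.014   ]
amber [ 0.4214 -0.2181  0.014 ]
```

View pics/t1p.png

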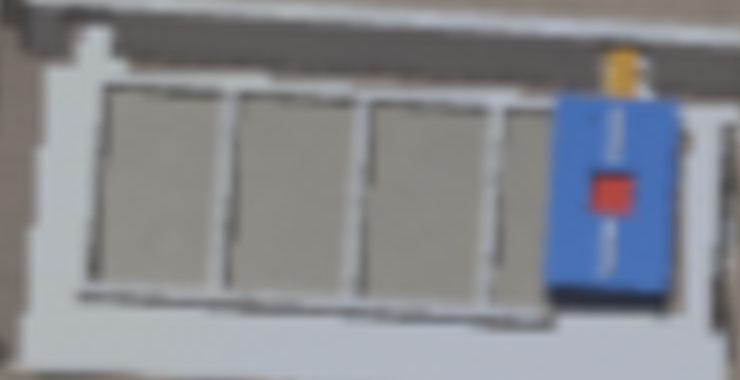

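```bash
python3 - <<'E'
from h import *
g=lambda u,v,z: np.round(ray('scene',260+(u+.5)/4-.5,130+(v+.5)/4-.5,z),4)
for p in [(215,435),(298,431),(384,427),(230,512),(318,505),(406,502)]: print(p,g(*p,.028))
C=[(97,388),(176,383),(188,453),(105,461)]; print('head',np.mean([g(*p,.07) for p in C],0))
im=cv2.imread('pics/s3_raw.png')[225:265,270:400]; cv2.imwrite('pics/s3p.png',cv2.resize(im,None,fx=6,fy=6,interpolation=cv2.INTER_CUBIC))
E
```

```text
(215, 435) [0.61   0.0355 0.028 ]
(298, 431) [0.6129 0.0844 0.028 ]
(384, 427) [0.6161 0.1352 0.028 ]
(230, 512) [0.6796 0.0303 0.028 ]
(318, 505) [0.6804 0.08   0.028 ]
(406, 502) [0.6846 0.1292 0.028 ]
head [ 0.6445   -0.014325  0.07    ]
```

View pics/s3p.png

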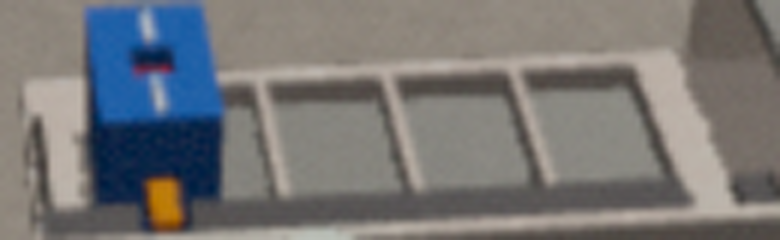

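```bash
python3 - <<'E'
from h import *
g=lambda u,v,z: np.round(ray('scene',270+(u+.5)/6-.5,225+(v+.5)/6-.5,z),4)
for p in [(272,87),(380,81),(400,80),(508,74),(526,73),(634,67)]: print(g(*p,.028))
E
```

```text
[0.6131 0.0385 0.028 ]
[0.6152 0.0809 0.028 ]
[0.6156 0.0888 0.028 ]
[0.6177 0.1315 0.028 ]
[0.618  0.1386 0.028 ]
[0.6201 0.1815 0.028 ]
```

Call:
move_arm:
  motion:
    - {"offset":[0.046,-0.18,0],"delta_rot":[0,0,-0.1]}
    - {"offset":[0.046,-0.18,0],"delta_rot":[0,0,-0.1]}
    - {"offset":[0.046,-0.18,-0.1],"delta_rot":[0,0,-0.1]}
    - {"offset":[0.046,-0.18,-0.15],"delta_rot":[0,0,-0.11]}
    - {"offset":[0.045,-0.186,-0.15],"delta_rot":[0,0,0]}
    - {"offset":[0,0,-0.15],"delta_rot":[0,0,0]}
    - {"offset":[0,0,0],"delta_rot":[0,0,0]}

```text
clock: 13.18
ee_pos: [0.4371, -0.0001, 0.0962]
orientation: [-0.003, 0.051, 0.999, 0.0]
contact_force: [-0.2, 0.5, 1.2]
width: 0.0515
grip_force: 0.0
```

```bash
python3 - <<'E'
from h import *
st(); P=robot.read_state()['ee_pos']; print(proj('scene',(.4393,0,.052)),proj('scene',P+[0,0,-.008]))
snap('scene','s4',(240,150,320,210),8)
E
```

```text
t 13.18 tcp [ 4.371e-01 -1.000e-04  9.620e-02] yaw_y 84.16 zax [-0.005  0.001 -1.   ] F [-0.2  0.5  1.2] w 0.0515 gf 0.0 q [-0.18 -0.04  1.94 -0.    1.25 -1.65]
[287.59551671 192.23524726] [287.52096309 179.80798801]
```

View pics/s4.png

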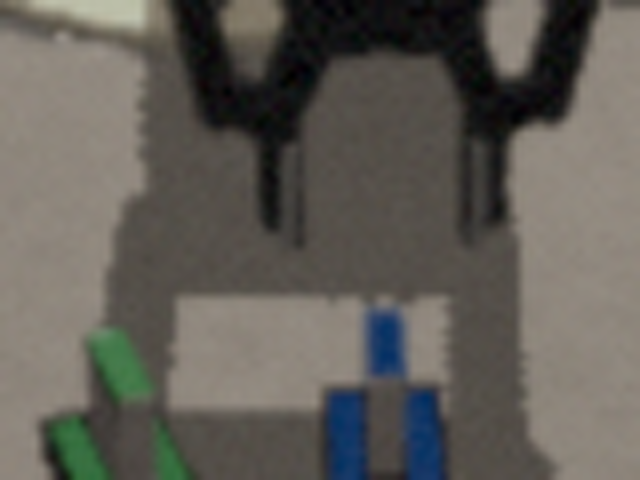

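Call:
move_arm:
  motion:
    - {"offset":[0.01,0,-0.1],"delta_rot":[0,0,0]}
    - {"offset":[0,0,-0.13],"delta_rot":[0,0,0]}
    - {"offset":[0,0,-0.1],"delta_rot":[0,0,0]}
    - {"offset":[0,0,0],"delta_rot":[0,0,0]}

```text
clock: 13.72
ee_pos: [0.4406, 0.0004, 0.0327]
orientation: [-0.001, 0.05, 0.999, 0.0]
contact_force: [0.1, 0.3, 0.2]
width: 0.0515
grip_force: 0.0
```

Call:
move_arm:
  motion:
    - {"offset":[0,0,0],"delta_rot":[0,0,0]}
    - {"offset":[0,0,0],"delta_rot":[0,0,0]}
    - {"offset":[0,0,0],"delta_rot":[0,0,0]}
    - {"offset":[0,0,0],"delta_rot":[0,0,0]}
    - {"offset":[0,0,0],"delta_rot":[0,0,0]}
    - {"offset":[0,0,0],"delta_rot":[0,0,0]}
  grip: -1
  force: 40

```text
clock: 14.48
ee_pos: [0.4413, -0.0001, 0.0336]
orientation: [0.001, 0.05, 0.999, -0.0]
contact_force: [-2.2, 2.5, 8.5]
width: 0.0112
grip_force: 45.4
```

Call:
move_arm:
  motion:
    - {"offset":[0,0,0.1],"delta_rot":[0,0,0]}
    - {"offset":[0,0,0.2],"delta_rot":[0,0,0]}
    - {"offset":[0.065,0.04,0.2],"delta_rot":[0,0,0.04]}
    - {"offset":[0.14,0.105,0],"delta_rot":[0,0,0.05]}
    - {"offset":[0.14,0.105,0],"delta_rot":[0,0,0.05]}
    - {"offset":[0.14,0.105,0],"delta_rot":[0,0,0.05]}
    - {"offset":[0.14,0.105,0],"delta_rot":[0,0,0.05]}
    - {"offset":[0.14,0.105,0],"delta_rot":[0,0,0.05]}
    - {"offset":[0.14,0.105,0],"delta_rot":[0,0,0.05]}
    - {"offset":[0.14,0.105,0],"delta_rot":[0,0,0]}
    - {"offset":[0.02,0.007,-0.1],"delta_rot":[0,0,0]}
    - {"offset":[0,0,-0.05],"delta_rot":[0,0,0]}

```text
clock: 15.98
ee_pos: [0.653, 0.1561, 0.1008]
orientation: [-0.001, 0.027, 1.0, -0.0]
contact_force: [-0.7, -0.5, -2.6]
width: 0.0112
grip_force: 44.0
```

```bash
python3 - <<'E'
from h import *
st(); P=robot.read_state()['ee_pos']
snap('scene','s5',(290,190,420,270),6)
E
```

```text
t 15.97 tcp [0.653  0.1561 0.1008] yaw_y 86.94 zax [-0.002 -0.001 -1.   ] F [-0.7 -0.5 -2.6] w 0.0112 gf 44.0 q [ 0.12  0.42  1.37 -0.    1.35 -1.4 ]
```

View pics/s5.png

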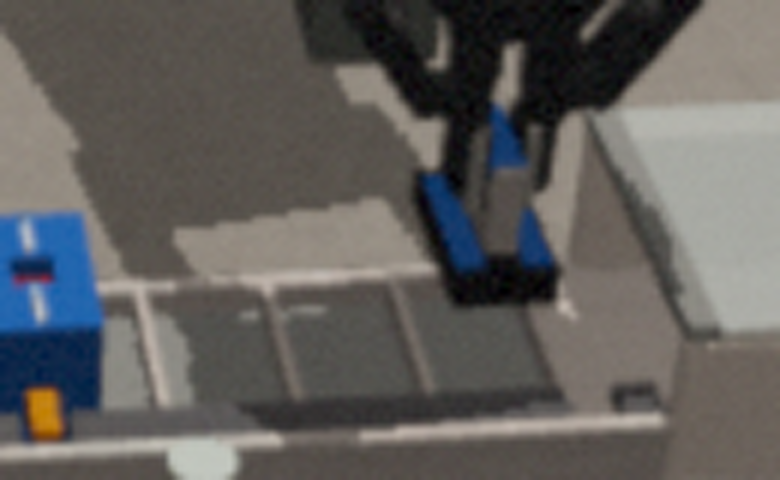

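```bash
python3 - <<'E'
from h import *
g=lambda u,v,z: np.round(ray('scene',290+(u+.5)/6-.5,190+(v+.5)/6-.5,z),4)
print(g(455,306,.067),g(555,300,.067)); print('top front',g(455,270,.081),g(555,265,.081))
print('P3 walls',g(398,283,.028),g(430,392,.028),g(525,310,.028),g(560,385,.028))
E
```

```text
[0.6828 0.1357 0.067 ] [0.6844 0.1729 0.067 ]
top front [0.6794 0.1353 0.081 ] [0.6815 0.1721 0.081 ]
P3 walls [0.6176 0.1355 0.028 ] [0.6839 0.1297 0.028 ] [0.641  0.1795 0.028 ] [0.6866 0.1788 0.028 ]
```

Call:
move_arm:
  motion:
    - {"offset":[0.006,0.001,-0.08],"delta_rot":[0,0,0]}
    - {"offset":[0,0,-0.08],"delta_rot":[0,0,0]}
    - {"offset":[0,0,-0.04],"delta_rot":[0,0,0]}
    - {"offset":[0,0,-0.015],"delta_rot":[0,0,0]}
    - {"offset":[0,0,0],"delta_rot":[0,0,0]}

```text
clock: 16.65
ee_pos: [0.6551, 0.1565, 0.0598]
orientation: [0.0, 0.027, 1.0, -0.0]
contact_force: [0.6, 0.1, -1.2]
width: 0.0113
grip_force: 44.0
```

Call:
move_arm:
  motion:
    - {"offset":[0,0,-0.015],"delta_rot":[0,0,0]}
    - {"offset":[0,0,-0.015],"delta_rot":[0,0,0]}
    - {"offset":[0,0,-0.015],"delta_rot":[0,0,0]}
    - {"offset":[0,0,0],"delta_rot":[0,0,0]}

```text
clock: 17.15
ee_pos: [0.6549, 0.1565, 0.0503]
orientation: [-0.0, 0.027, 1.0, -0.0]
contact_force: [0.0, 0.4, -1.6]
width: 0.0112
grip_force: 44.0
```

Call:
move_arm:
  motion:
    - {"offset":[0,0,-0.005],"delta_rot":[0,0,0]}
    - {"offset":[0,0,0],"delta_rot":[0,0,0]}

```text
clock: 17.4
ee_pos: [0.655, 0.1565, 0.0497]
orientation: [0.0, 0.027, 1.0, -0.0]
contact_force: [1.0, -1.2, -0.5]
width: 0.0113
grip_force: 44.1
```

Call:
move_arm:
  motion:
    - {"offset":[0,0,0],"delta_rot":[0,0,0]}
    - {"offset":[0,0,0],"delta_rot":[0,0,0]}
    - {"offset":[0,0,0],"delta_rot":[0,0,0]}
    - {"offset":[0,0,0.05],"delta_rot":[0,0,0]}
    - {"offset":[0,0,0.15],"delta_rot":[0,0,0]}
    - {"offset":[0,0,0.2],"delta_rot":[0,0,0]}
    - {"offset":[-0.1,-0.1,0.05],"delta_rot":[0,0,0]}
    - {"offset":[-0.18,-0.2,0],"delta_rot":[0,0,0]}
    - {"offset":[-0.18,-0.2,0],"delta_rot":[0,0,0]}
    - {"offset":[0,0,0],"delta_rot":[0,0,0]}
  grip: -0.34

```text
clock: 18.65
ee_pos: [0.5615, 0.0546, 0.1409]
orientation: [0.0, 0.028, 1.0, -0.0]
contact_force: [0.3, 0.2, 0.2]
width: 0.0282
grip_force: 0.0
```

```bash
cat >> h.py <<'E'
def blobs(cam,crop,name=None):
    im=robot.capture(cam)[:,:,::-1].copy(); cv2.imwrite(f'pics/{name or "b"}_raw.png',im)
    hsv=cv2.cvtColor(im,cv2.COLOR_BGR2HSV); u0,v0,u1,v1=crop
    for n,(a,b) in dict(amber=(5,22),green=(45,80),blue=(100,118)).items():
        m=cv2.inRange(hsv,(a,70,40),(b,255,255)); M=np.zeros_like(m); M[v0:v1,u0:u1]=m[v0:v1,u0:u1]
        k,l,s,c=cv2.connectedComponentsWithStats(M)
        for i in range(1,k):
            if s[i,4]>25:
                r=cv2.minAreaRect(np.argwhere(l==i)[:,::-1].astype(np.float32)); print(n,'n',s[i,4],'c',np.round(c[i],1),'box',s[i,:4],'rect',np.round(r[1],1),round(r[2],1))
E
python3 - <<'E'
from h import *
st(); blobs('top',(195,140,400,300),'t2')
im=cv2.imread('pics/t0_raw.png')
E
```

```text
t 18.65 tcp [0.5615 0.0546 0.1409] yaw_y 86.81 zax [ 0.001 -0.001 -1.   ] F [0.3 0.2 0.2] w 0.0282 gf 0.0 q [-0.04  0.18  1.6  -0.    1.36 -1.55]
amber n 27 c [272.1 160.6] box [270 158   5   7] rect [6. 4.] 90.0
amber n 261 c [340.4 254. ] box [334 244  14  21] rect [20. 13.] 90.0
amber n 431 c [378.9 292.7] box [357 285  43  15] rect [42. 14.] -0.0
blue n 156 c [275.6 175.6] box [271 165   9  24] rect [23.  8.] 90.0
```

```bash
python3 - <<'E'
from h import *
blobs('scene',(180,150,420,275),'s6')
print('green',proj('scene',(.4400,-.0853,.052)),proj('scene',(.4400,-.0853,.014)),'amber',proj('scene',(.4214,-.2183,.052)),'blue seated',proj('scene',(.653,.1565,.068)),proj('scene',(.653,.1565,.03)))
im=cv2.imread('pics/s6_raw.png'); cv2.imwrite('pics/s6.png',np.hstack([cv2.resize(im[205:275,290:420],(520,280),interpolation=cv2.INTER_CUBIC),cv2.resize(im[170:240,230:290],(240,280),interpolation=cv2.INTER_CUBIC)]))
E
```

```text
amber n 43 c [353.8 168.4] box [348 156  10  21] rect [ 7.2 20.9] 8.1
amber n 177 c [182.5 178.3] box [180 159   8  34] rect [33.  7.] 90.0
amber n 26 c [348.7 164.5] box [347 158   5  14] rect [ 3.2 13.2] 5.7
amber n 121 c [200.1 202.7] box [196 191  10  24] rect [ 7.8 24. ] 12.1
amber n 76 c [208.4 207.4] box [206 201   6  14] rect [13.  5.] 90.0
amber n 53 c [296.9 258.6] box [294 254   7  10] rect [9.2 5.7] 78.7
green n 36 c [254.2 195.2] box [251 192   7   8] rect [7.6 4.5] 63.4
green n 71 c [250.4 208.4] box [246 202  10  14] rect [13.9  4.9] 63.4
green n 30 c [261.3 209.6] box [259 204   6  10] rect [9.3 4. ] 60.3
blue n 650 c [295.1 241.6] box [284 226  24  34] rect [33.3 22.6] 86.2
blue n 72 c [370.1 231.5] box [366 226   9  12] rect [11.4  6.3] 71.6
blue n 113 c [363.6 245.5] box [358 237  12  18] rect [18.7  6.2] 69.0
blue n 57 c [376.3 248.5] box [374 241   7  13] rect [12.  6.] 90.0
green [254.84552758 194.84109088] [255.30119213 207.0846172 ] amber [202.72402487 194.85716169] blue seated [370.73558596 231.33816979] [369.02007034 244.63353298]
```

View pics/s6.png

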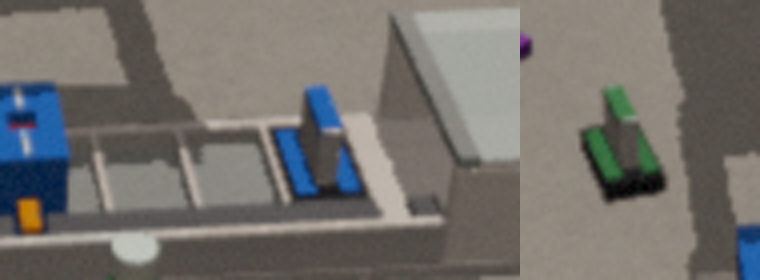

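Call:
move_arm:
  motion:
    - {"offset":[-0.12,-0.14,0],"delta_rot":[0,0,0.33]}
    - {"offset":[-0.12,-0.14,0],"delta_rot":[0,0,0.33]}
    - {"offset":[-0.12,-0.14,0],"delta_rot":[0,0,0.33]}
    - {"offset":[-0.12,-0.14,-0.05],"delta_rot":[0,0,0.33]}
    - {"offset":[-0.118,-0.142,-0.1],"delta_rot":[0,0,0.355]}
    - {"offset":[0,0,-0.12],"delta_rot":[0,0,0]}
    - {"offset":[0,0,-0.12],"delta_rot":[0,0,0]}
    - {"offset":[0,0,-0.1],"delta_rot":[0,0,0]}
    - {"offset":[0,0,-0.05],"delta_rot":[0,0,0]}
    - {"offset":[0,0,0],"delta_rot":[0,0,0]}
  grip: 0.2

```text
clock: 20.0
ee_pos: [0.4437, -0.0836, 0.0315]
orientation: [-0.0, -0.09, 0.996, 0.0]
contact_force: [0.3, -0.3, -0.5]
width: 0.0514
grip_force: 0.0
```

Call:
move_arm:
  motion:
    - {"offset":[0,0,0],"delta_rot":[0,0,0]}
    - {"offset":[0,0,0],"delta_rot":[0,0,0]}
    - {"offset":[0,0,0],"delta_rot":[0,0,0]}
    - {"offset":[0,0,0],"delta_rot":[0,0,0]}
    - {"offset":[0,0,0],"delta_rot":[0,0,0]}
    - {"offset":[0,0,0],"delta_rot":[0,0,0]}
  grip: -1
  force: 40

```text
clock: 20.75
ee_pos: [0.4438, -0.0841, 0.0322]
orientation: [0.001, -0.09, 0.996, -0.0]
contact_force: [0.8, 0.3, 6.2]
width: 0.0111
grip_force: 45.2
```

Call:
move_arm:
  motion:
    - {"offset":[0,0,0.1],"delta_rot":[0,0,0]}
    - {"offset":[0,0,0.2],"delta_rot":[0,0,0]}
    - {"offset":[0.075,0.068,0.2],"delta_rot":[0,0,-0.2]}
    - {"offset":[0.149,0.136,0],"delta_rot":[0,0,-0.25]}
    - {"offset":[0.149,0.136,0],"delta_rot":[0,0,-0.25]}
    - {"offset":[0.149,0.136,0],"delta_rot":[0,0,-0.25]}
    - {"offset":[0.149,0.136,0],"delta_rot":[0,0,-0.25]}
    - {"offset":[0.149,0.136,0],"delta_rot":[0,0,-0.25]}
    - {"offset":[0.149,0.136,0],"delta_rot":[0,0,-0.225]}
    - {"offset":[0.0745,0.0695,-0.1],"delta_rot":[0,0,0]}
    - {"offset":[0,0,-0.1],"delta_rot":[0,0,0]}
    - {"offset":[0,0,0],"delta_rot":[0,0,0]}

```text
clock: 22.25
ee_pos: [0.6507, 0.1063, 0.0896]
orientation: [-0.002, 0.027, 1.0, -0.0]
contact_force: [-0.3, -0.3, -1.1]
width: 0.0116
grip_force: 43.9
```

```bash
python3 - <<'E'
from h import *
st(); blobs('scene',(280,180,420,275),'s7')
P=robot.read_state()['ee_pos']; print(proj('scene',P-[.0025,0,-.02]), 'pocket', proj('scene',(.65,.1066,.068)))
E
```

```text
t 22.25 tcp [0.6507 0.1063 0.0896] yaw_y 86.93 zax [-0.004 -0.    -1.   ] F [-0.3 -0.3 -1.1] w 0.0116 gf 43.9 q [ 0.05  0.41  1.42 -0.    1.32 -1.47]
amber n 54 c [296.8 258.6] box [294 254   7  10] rect [9. 6.] 90.0
green n 50 c [350.3 217.2] box [348 212   7  11] rect [10.  6.] 90.0
green n 93 c [342.7 231.8] box [338 223  11  17] rect [18.2  5.9] 68.2
green n 42 c [355.4 234.6] box [353 230   7   9] rect [6. 8.] 0.0
blue n 651 c [295.  241.3] box [284 225  23  35] rect [34.1 21.6] 87.3
blue n 61 c [370.1 231.8] box [367 227   8  11] rect [11.   5.8] 68.2
blue n 98 c [363.7 245.3] box [360 237  10  17] rect [17.8  5.8] 70.3
blue n 56 c [376.3 248.3] box [374 241   7  13] rect [12.6  5.4] 71.6
[349.92826592 216.34470666] pocket [348.70971786 232.38813521]
```

Call:
move_arm:
  motion:
    - {"offset":[0,0,-0.07],"delta_rot":[0,0,0]}
    - {"offset":[0,0,-0.06],"delta_rot":[0,0,0]}
    - {"offset":[0,0,-0.02],"delta_rot":[0,0,0]}
    - {"offset":[0,0,0],"delta_rot":[0,0,0]}

```text
clock: 22.8
ee_pos: [0.652, 0.1067, 0.0614]
orientation: [-0.0, 0.027, 1.0, -0.0]
contact_force: [0.4, -0.4, -3.0]
width: 0.0111
grip_force: 44.0
```

Call:
move_arm:
  motion:
    - {"offset":[0,0,-0.015],"delta_rot":[0,0,0]}
    - {"offset":[0,0,-0.015],"delta_rot":[0,0,0]}
    - {"offset":[0,0,-0.015],"delta_rot":[0,0,0]}
    - {"offset":[0,0,0],"delta_rot":[0,0,0]}

```text
clock: 23.3
ee_pos: [0.652, 0.1068, 0.0524]
orientation: [-0.0, 0.027, 1.0, -0.0]
contact_force: [-0.3, -0.0, -2.1]
width: 0.0113
grip_force: 44.0
```

Call:
move_arm:
  motion:
    - {"offset":[0,0,-0.012],"delta_rot":[0,0,0]}
    - {"offset":[0,0,-0.009],"delta_rot":[0,0,0]}
    - {"offset":[0,0,0],"delta_rot":[0,0,0]}

```text
clock: 23.68
ee_pos: [0.6521, 0.1068, 0.0485]
orientation: [0.0, 0.027, 1.0, -0.0]
contact_force: [-0.2, 0.1, -1.6]
width: 0.0109
grip_force: 44.0
```

Call:
move_arm:
  motion:
    - {"offset":[0,0,0],"delta_rot":[0,0,0]}
    - {"offset":[0,0,0],"delta_rot":[0,0,0]}
    - {"offset":[0,0,0],"delta_rot":[0,0,0]}
    - {"offset":[0,0,0.05],"delta_rot":[0,0,0]}
    - {"offset":[0,0,0.15],"delta_rot":[0,0,0]}
    - {"offset":[0,0,0.2],"delta_rot":[0,0,0]}
    - {"offset":[-0.1,-0.1,0.05],"delta_rot":[0,0,0]}
    - {"offset":[-0.18,-0.18,0],"delta_rot":[0,0,0]}
    - {"offset":[-0.18,-0.18,0],"delta_rot":[0,0,0]}
    - {"offset":[-0.18,-0.18,0],"delta_rot":[0,0,0]}
    - {"offset":[0,0,0],"delta_rot":[0,0,0]}
  grip: -0.34

```text
clock: 25.05
ee_pos: [0.5226, -0.023, 0.1396]
orientation: [0.001, 0.028, 1.0, -0.0]
contact_force: [0.4, 1.1, 0.7]
width: 0.028
grip_force: 0.0
```

```bash
python3 - <<'E'
from h import *
st(); blobs('scene',(185,175,420,275),'s8'); print('top');blobs('top',(195,140,352,275),'t8')
print('amber',proj('scene',(.4214,-.2183,.052)),'P2',proj('scene',(.65,.1066,.068)),'P3',proj('scene',(.653,.1565,.068)))
E
```

```text
t 25.05 tcp [ 0.5226 -0.023   0.1396] yaw_y 86.79 zax [ 0.001 -0.001 -1.   ] F [0.4 1.1 0.7] w 0.028 gf 0.0 q [-0.19  0.1   1.7  -0.    1.34 -1.71]
amber n 33 c [185.6 184.2] box [185 175   3  17] rect [16.  2.] 90.0
amber n 121 c [200.1 202.9] box [196 191  10  25] rect [ 7.8 24.7] 12.1
amber n 77 c [208.4 207.5] box [206 201   6  14] rect [13.  5.] 90.0
amber n 55 c [296.9 258.5] box [294 254   7  10] rect [9. 6.] 90.0
green n 59 c [348.1 232.5] box [345 227   8  11] rect [11.4  5.4] 71.6
green n 101 c [341.9 246.2] box [337 238  11  17] rect [17.8  6. ] 70.3
green n 50 c [354.1 248.4] box [352 241   6  13] rect [12.  5.] 90.0
blue n 668 c [295.  241.1] box [284 225  24  35] rect [34.3 22.6] 86.2
blue n 72 c [370.1 231.5] box [366 226   9  12] rect [11.4  6.3] 71.6
blue n 110 c [363.6 245.3] box [358 237  12  18] rect [18.5  6.2] 69.0
blue n 59 c [376.3 248.3] box [374 241   7  13] rect [12.  6.] 90.0
top
amber n 261 c [340.4 254. ] box [334 244  14  21] rect [20. 13.] 90.0
green n 69 c [228. 175.] box [226 168   6  18] rect [17.  5.] 90.0
blue n 134 c [271.8 168.4] box [264 164  16  10] rect [15.7  8.5] 5.7
blue n 123 c [211.2 174.4] box [208 166   8  20] rect [19.  7.] 90.0
blue n 91 c [218.5 175.5] box [216 166   6  20] rect [ 4.4 19.3] 4.4
amber [202.72402487 194.85716169] P2 [348.70971786 232.38813521] P3 [370.73558596 231.33816979]
```

Call:
move_arm:
  motion:
    - {"offset":[-0.083,-0.163,0],"delta_rot":[0,0,0.11]}
    - {"offset":[-0.083,-0.163,0],"delta_rot":[0,0,0.11]}
    - {"offset":[-0.083,-0.163,0],"delta_rot":[0,0,0.11]}
    - {"offset":[-0.083,-0.163,0],"delta_rot":[0,0,0.11]}
    - {"offset":[-0.083,-0.163,-0.05],"delta_rot":[0,0,0.11]}
    - {"offset":[-0.085,-0.162,-0.1],"delta_rot":[0,0,0.1]}
    - {"offset":[0,0,-0.12],"delta_rot":[0,0,0]}
    - {"offset":[0,0,-0.12],"delta_rot":[0,0,0]}
    - {"offset":[0,0,-0.1],"delta_rot":[0,0,0]}
    - {"offset":[0,0,-0.05],"delta_rot":[0,0,0]}
    - {"offset":[0,0,0],"delta_rot":[0,0,0]}
  grip: 0.06

```text
clock: 26.52
ee_pos: [0.4245, -0.2164, 0.0303]
orientation: [-0.0, -0.019, 1.0, 0.0]
contact_force: [0.0, -0.6, -0.3]
width: 0.0455
grip_force: 0.0
```

Call:
move_arm:
  motion:
    - {"offset":[0,0,0],"delta_rot":[0,0,0]}
    - {"offset":[0,0,0],"delta_rot":[0,0,0]}
    - {"offset":[0,0,0],"delta_rot":[0,0,0]}
    - {"offset":[0,0,0],"delta_rot":[0,0,0]}
    - {"offset":[0,0,0],"delta_rot":[0,0,0]}
    - {"offset":[0,0,0],"delta_rot":[0,0,0]}
  grip: -1
  force: 40

```text
clock: 27.28
ee_pos: [0.4245, -0.2168, 0.0312]
orientation: [0.001, -0.019, 1.0, -0.0]
contact_force: [0.2, 2.4, 6.0]
width: 0.0115
grip_force: 41.1
```

Call:
move_arm:
  motion:
    - {"offset":[0,0,0.1],"delta_rot":[0,0,0]}
    - {"offset":[0,0,0.2],"delta_rot":[0,0,0]}
    - {"offset":[0.06,0.07,0.25],"delta_rot":[0,0,0]}
    - {"offset":[0.14,0.17,0.05],"delta_rot":[0,0,-0.1]}
    - {"offset":[0.14,0.17,0],"delta_rot":[0,0,-0.1]}
    - {"offset":[0.14,0.17,0],"delta_rot":[0,0,-0.1]}
    - {"offset":[0.14,0.17,0],"delta_rot":[0,0,-0.1]}
    - {"offset":[0.14,0.17,0],"delta_rot":[0,0,-0.1]}
    - {"offset":[0.14,0.17,0],"delta_rot":[0,0,-0.1]}
    - {"offset":[0.14,0.17,0],"delta_rot":[0,0,-0.06]}
    - {"offset":[0.0875,0.109,0],"delta_rot":[0,0,0]}
    - {"offset":[0,0,-0.15],"delta_rot":[0,0,0]}

```text
clock: 28.78
ee_pos: [0.6514, 0.0588, 0.1218]
orientation: [0.002, 0.027, 1.0, 0.0]
contact_force: [0.2, -0.9, -2.5]
width: 0.0114
grip_force: 40.0
```

Call:
move_arm:
  motion:
    - {"offset":[0,0,-0.12],"delta_rot":[0,0,0]}
    - {"offset":[0,0,-0.06],"delta_rot":[0,0,0]}
    - {"offset":[0,0,0],"delta_rot":[0,0,0]}

```text
clock: 29.15
ee_pos: [0.6494, 0.0571, 0.0842]
orientation: [-0.0, 0.028, 1.0, -0.0]
contact_force: [-0.5, -0.1, -1.5]
width: 0.0111
grip_force: 39.9
```

```bash
python3 - <<'E'
from h import *
st(); blobs('scene',(285,175,420,275),'s9')
P=robot.read_state()['ee_pos']; print(proj('scene',P-[.0025,0,-.021]), 'pocket', proj('scene',(.6475,.057,.068)))
E
```

```text
t 29.15 tcp [0.6494 0.0571 0.0842] yaw_y 86.85 zax [-0.001 -0.    -1.   ] F [-0.5 -0.1 -1.5] w 0.0111 gf 39.9 q [-0.03  0.4   1.44 -0.    1.3  -1.55]
amber n 78 c [327.9 220.3] box [325 214   8  13] rect [ 7. 12.] 0.0
amber n 95 c [320.8 235.1] box [316 226  11  17] rect [17.9  6.6] 74.1
amber n 60 c [333.4 237.1] box [330 231   8  12] rect [10.9  6.1] 76.0
amber n 42 c [297.  258.9] box [295 255   5   9] rect [8. 4.] 90.0
green n 60 c [348.  232.3] box [345 227   8  11] rect [11.4  5.4] 71.6
green n 102 c [341.9 246.1] box [337 238  11  17] rect [17.9  5.8] 73.3
green n 53 c [354.1 248.3] box [352 241   6  13] rect [12.  5.] 90.0
blue n 645 c [295.1 242.1] box [285 225  23  39] rect [22. 38.] 0.0
blue n 72 c [370.1 231.5] box [366 226   9  12] rect [11.4  6.3] 71.6
blue n 111 c [363.6 245.4] box [358 237  12  18] rect [18.7  5.9] 70.0
blue n 59 c [376.3 248.3] box [374 241   7  13] rect [12.  6.] 90.0
[327.66765885 219.62294204] pocket [326.7476001  233.56654879]
```

Call:
move_arm:
  motion:
    - {"offset":[0,0,-0.07],"delta_rot":[0,0,0]}
    - {"offset":[0,0,-0.05],"delta_rot":[0,0,0]}
    - {"offset":[0,0,-0.02],"delta_rot":[0,0,0]}
    - {"offset":[0,0,-0.015],"delta_rot":[0,0,0]}
    - {"offset":[0,0,0],"delta_rot":[0,0,0]}

```text
clock: 29.82
ee_pos: [0.6496, 0.0572, 0.0534]
orientation: [-0.0, 0.027, 1.0, -0.0]
contact_force: [-1.1, 0.1, -0.9]
width: 0.0114
grip_force: 40.0
```

Call:
move_arm:
  motion:
    - {"offset":[0,0,-0.015],"delta_rot":[0,0,0]}
    - {"offset":[0,0,-0.012],"delta_rot":[0,0,0]}
    - {"offset":[0,0,0],"delta_rot":[0,0,0]}

```text
clock: 30.2
ee_pos: [0.6495, 0.0572, 0.0479]
orientation: [-0.0, 0.027, 1.0, -0.0]
contact_force: [0.3, 0.4, 0.2]
width: 0.0113
grip_force: 40.0
```

Call:
move_arm:
  motion:
    - {"offset":[0,0,0],"delta_rot":[0,0,0]}
    - {"offset":[0,0,0],"delta_rot":[0,0,0]}
    - {"offset":[0,0,0],"delta_rot":[0,0,0]}
    - {"offset":[0,0,0.05],"delta_rot":[0,0,0]}
    - {"offset":[0,0,0.16],"delta_rot":[0,0,0]}
    - {"offset":[0,0,0.2],"delta_rot":[0,0,0]}
    - {"offset":[0,0,0.2],"delta_rot":[0,0,0]}
    - {"offset":[0,0,0.2],"delta_rot":[0,0,0]}
  grip: -0.34

```text
clock: 31.2
ee_pos: [0.6495, 0.0572, 0.2123]
orientation: [0.0, 0.027, 1.0, -0.0]
contact_force: [0.7, 0.2, -0.4]
width: 0.0283
grip_force: 0.0
```

Call:
move_arm:
  motion:
    - {"offset":[-0.15,0.07,0],"delta_rot":[0,0,0]}
    - {"offset":[-0.19,0.092,0],"delta_rot":[0,0,0]}
    - {"offset":[-0.19,0.092,0],"delta_rot":[0,0,0]}
    - {"offset":[-0.19,0.092,0],"delta_rot":[0,0,0]}
    - {"offset":[-0.19,0.092,0],"delta_rot":[0,0,0]}
    - {"offset":[-0.19,0.092,0],"delta_rot":[0,0,0]}
    - {"offset":[-0.18,0.09,0],"delta_rot":[0,0,0]}
    - {"offset":[0,0,0],"delta_rot":[0,0,0]}
    - {"offset":[0,0,0],"delta_rot":[0,0,0]}
  grip: 0.2

```text
clock: 32.33
ee_pos: [0.394, 0.1811, 0.2107]
orientation: [0.001, 0.027, 1.0, 0.0]
contact_force: [-1.0, 0.3, -0.1]
width: 0.0511
grip_force: 0.0
```

```bash
python3 - <<'E'
from h import *
st(); blobs('scene',(285,125,420,275),'s10');print('top');blobs('top',(195,150,352,275),'t10')
print('handle top',proj('scene',(.392,.1818,.094)))
E
```

```text
t 32.33 tcp [0.394  0.1811 0.2107] yaw_y 86.87 zax [ 0.001  0.    -1.   ] F [-1.   0.3 -0.1] w 0.0511 gf 0.0 q [ 0.25 -0.14  1.79 -0.    1.49 -1.26]
amber n 100 c [351.8 164.8] box [347 154  11  23] rect [ 9.1 22.4] 4.1
amber n 152 c [330.9 241.1] box [324 228  14  29] rect [28.5  7. ] 71.6
amber n 121 c [322.2 247.7] box [318 239  10  18] rect [18.2  6.8] 76.0
amber n 53 c [297.1 258.5] box [294 254   7  10] rect [9.5 5.6] 76.0
green n 58 c [348.3 232.6] box [345 227   8  11] rect [11.4  5.4] 71.6
green n 101 c [342.1 246. ] box [337 238  11  17] rect [18.   5.7] 71.6
green n 55 c [354.3 248.4] box [352 240   7  15] rect [13.6  5.7] 71.6
blue n 646 c [295.3 241.5] box [285 225  23  35] rect [34. 22.] 90.0
blue n 72 c [370.3 231.6] box [367 226   9  12] rect [11.4  6.8] 76.0
blue n 109 c [363.8 245.5] box [359 237  11  18] rect [18.3  6. ] 71.6
blue n 61 c [376.4 248.3] box [374 241   7  13] rect [12.  6.] 90.0
top
amber n 233 c [246.5 176.2] box [240 167  14  21] rect [12.6 20.2] 4.1
green n 72 c [227.8 175.5] box [225 168   7  18] rect [ 5.3 17.1] 4.1
green n 47 c [234.9 176.4] box [234 168   4  19] rect [ 2.9 18.1] 7.1
blue n 366 c [270.9 176.8] box [263 164  17  26] rect [15.7 25.2] 3.6
blue n 129 c [211.  174.7] box [207 166   9  20] rect [ 7.3 19.4] 4.4
blue n 91 c [218.4 175.5] box [216 166   6  20] rect [ 4.4 19.3] 4.4
handle top [352.54288969 164.45058912]
```

Call:
move_arm:
  motion:
    - {"offset":[-0.005,0.002,-0.12],"delta_rot":[0,0,0]}
    - {"offset":[0,0,-0.16],"delta_rot":[0,0,0]}
    - {"offset":[0,0,-0.16],"delta_rot":[0,0,0]}
    - {"offset":[0,0,-0.12],"delta_rot":[0,0,0]}
    - {"offset":[0,0,-0.05],"delta_rot":[0,0,0]}
    - {"offset":[0,0,0],"delta_rot":[0,0,0]}

```text
clock: 33.17
ee_pos: [0.3928, 0.1814, 0.088]
orientation: [-0.0, 0.028, 1.0, -0.0]
contact_force: [0.4, 0.3, 0.7]
width: 0.0512
grip_force: 0.0
```

Call:
move_arm:
  motion:
    - {"offset":[0,0,0],"delta_rot":[0,0,0]}
    - {"offset":[0,0,0],"delta_rot":[0,0,0]}
    - {"offset":[0,0,0],"delta_rot":[0,0,0]}
    - {"offset":[0,0,0],"delta_rot":[0,0,0]}
    - {"offset":[0,0,0],"delta_rot":[0,0,0]}
    - {"offset":[0,0,0],"delta_rot":[0,0,0]}
  grip: -1
  force: 60

```text
clock: 33.92
ee_pos: [0.3931, 0.1817, 0.089]
orientation: [0.001, 0.027, 1.0, 0.0]
contact_force: [-0.3, -0.6, 5.8]
width: 0.0194
grip_force: 58.5
```

Call:
move_arm:
  motion:
    - {"offset":[0,0,0.1],"delta_rot":[0,0,0]}
    - {"offset":[0,0,0.2],"delta_rot":[0,0,0]}
    - {"offset":[0,0,0.2],"delta_rot":[0,0,0]}
    - {"offset":[0.1,-0.08,0.1],"delta_rot":[0,0,0]}
    - {"offset":[0.18,-0.14,0],"delta_rot":[0,0,0]}
    - {"offset":[0.18,-0.14,0],"delta_rot":[0,0,0]}
    - {"offset":[0.18,-0.14,0],"delta_rot":[0,0,0]}
    - {"offset":[0.18,-0.14,0],"delta_rot":[0,0,0]}
    - {"offset":[0.18,-0.14,0],"delta_rot":[0,0,0]}
    - {"offset":[0.18,-0.14,0],"delta_rot":[0,0,0]}
    - {"offset":[0.078,-0.0585,0],"delta_rot":[0,0,0]}
    - {"offset":[0,0,-0.1],"delta_rot":[0,0,0]}

```text
clock: 35.42
ee_pos: [0.6456, -0.0153, 0.1888]
orientation: [0.001, 0.028, 1.0, -0.0]
contact_force: [0.4, -0.1, -1.5]
width: 0.0193
grip_force: 58.6
```

Call:
move_arm:
  motion:
    - {"offset":[0,0,-0.06],"delta_rot":[0,0,0]}
    - {"offset":[0,0,0],"delta_rot":[0,0,0]}
    - {"offset":[0,0,0],"delta_rot":[0,0,0]}

```text
clock: 35.8
ee_pos: [0.6443, -0.0139, 0.1769]
orientation: [0.0, 0.027, 1.0, -0.0]
contact_force: [0.1, -0.9, -0.8]
width: 0.0194
grip_force: 58.6
```

```bash
python3 - <<'E'
from h import *
st(); blobs('scene',(280,205,420,275),'s11')
P=robot.read_state()['ee_pos'];print(proj('scene',P-[0,0,.081]),proj('scene',(.6445,-.014,.07)))
im=cv2.imread('pics/s11_raw.png');cv2.imwrite('pics/s11.png',cv2.resize(im[195:270,265:365],None,fx=8,fy=8,interpolation=cv2.INTER_CUBIC))
E
```

```text
t 35.8 tcp [ 0.6443 -0.0139  0.1769] yaw_y 86.87 zax [ 0.001 -0.    -1.   ] F [ 0.1 -0.9 -0.8] w 0.0194 gf 58.6 q [-0.14  0.32  1.36 -0.    1.46 -1.66]
amber n 150 c [330.9 241. ] box [324 228  14  28] rect [28.5  7. ] 71.6
amber n 121 c [322.2 247.7] box [318 239  10  18] rect [18.   7.1] 78.7
amber n 43 c [297.1 258.8] box [295 255   5   9] rect [8. 4.] 90.0
green n 58 c [348.2 232.5] box [345 227   8  11] rect [11.4  5.4] 71.6
green n 98 c [342.1 246.1] box [338 238  10  17] rect [17.6  5.6] 74.1
green n 52 c [354.2 248.3] box [352 240   6  14] rect [13.  5.] 90.0
blue n 650 c [295.3 242. ] box [285 225  23  39] rect [38. 22.] 90.0
blue n 72 c [370.3 231.5] box [366 226  10  12] rect [11.9  6.5] 68.2
blue n 108 c [363.8 245.4] box [359 237  11  18] rect [18.3  6. ] 71.6
blue n 61 c [376.4 248.2] box [374 241   7  13] rect [12.  6.] 90.0
[295.32296107 225.18407203] [295.13625417 234.70503308]
```

Call:
move_arm:
  motion:
    - {"offset":[0,0,-0.08],"delta_rot":[0,0,0]}
    - {"offset":[0,0,-0.05],"delta_rot":[0,0,0]}
    - {"offset":[0,0,-0.02],"delta_rot":[0,0,0]}
    - {"offset":[0,0,-0.01],"delta_rot":[0,0,0]}
    - {"offset":[0,0,0],"delta_rot":[0,0,0]}

```text
clock: 36.48
ee_pos: [0.6443, -0.0141, 0.1441]
orientation: [0.0, 0.027, 1.0, -0.0]
contact_force: [-0.3, 0.1, -0.6]
width: 0.019
grip_force: 58.6
```

In the recess; press to bottom.

Call:
move_arm:
  motion:
    - {"offset":[0,0,-0.04],"delta_rot":[0,0,0]}
    - {"offset":[0,0,-0.03],"delta_rot":[0,0,0]}
    - {"offset":[0,0,-0.01],"delta_rot":[0,0,0]}
    - {"offset":[0,0,0],"delta_rot":[0,0,0]}

```text
clock: 36.98
ee_pos: [0.6447, -0.0142, 0.1288]
orientation: [0.001, 0.027, 1.0, -0.0]
contact_force: [1.4, -0.6, 9.9]
width: 0.0194
grip_force: 60.0
```

Call:
move_arm:
  motion:
    - {"offset":[0,0.03,0],"delta_rot":[0,0,0]}
    - {"offset":[0.004,0.06,0],"delta_rot":[0,0,0]}
    - {"offset":[0.005,0.09,0],"delta_rot":[0,0,0]}
    - {"offset":[0.005,0.09,0],"delta_rot":[0,0,0]}
    - {"offset":[0.005,0.09,0],"delta_rot":[0,0,0]}
    - {"offset":[0.005,0.09,0],"delta_rot":[0,0,0]}
    - {"offset":[0.005,0.09,0],"delta_rot":[0,0,0]}
    - {"offset":[0.005,0.09,0],"delta_rot":[0,0,0]}
    - {"offset":[0.005,0.09,0],"delta_rot":[0,0,0]}
    - {"offset":[0.005,0.09,0],"delta_rot":[0,0,0]}
    - {"offset":[0.005,0.07,0],"delta_rot":[0,0,0]}
    - {"offset":[0,0,0],"delta_rot":[0,0,0]}

```text
clock: 38.48
ee_pos: [0.6545, 0.1631, 0.1288]
orientation: [0.001, 0.027, 1.0, 0.0]
contact_force: [2.3, 0.5, 9.5]
width: 0.0194
grip_force: 59.8
```

Call:
move_arm:
  motion:
    - {"offset":[0.003,0.05,0],"delta_rot":[0,0,0]}
    - {"offset":[0.003,0.04,0],"delta_rot":[0,0,0]}
    - {"offset":[0.002,0.03,0],"delta_rot":[0,0,0]}
    - {"offset":[0,0,0],"delta_rot":[0,0,0]}
    - {"offset":[0,0,0],"delta_rot":[0,0,0]}

```text
clock: 39.1
ee_pos: [0.656, 0.1861, 0.1288]
orientation: [0.001, 0.027, 1.0, 0.0]
contact_force: [0.4, 0.8, 9.3]
width: 0.0195
grip_force: 59.9
```

Call:
move_arm:
  motion:
    - {"offset":[0.001,0.015,0],"delta_rot":[0,0,0]}
    - {"offset":[0,0.01,0],"delta_rot":[0,0,0]}
    - {"offset":[0,0,0],"delta_rot":[0,0,0]}
    - {"offset":[0,0,0],"delta_rot":[0,0,0]}

```text
clock: 39.6
ee_pos: [0.6562, 0.1902, 0.1288]
orientation: [0.001, 0.028, 1.0, -0.001]
contact_force: [-0.2, -4.0, 10.9]
width: 0.0193
grip_force: 60.0
```

Call:
move_arm:
  motion:
    - {"offset":[0,0.01,0],"delta_rot":[0,0,0]}
    - {"offset":[0,0.01,0],"delta_rot":[0,0,0]}
    - {"offset":[0,0,0],"delta_rot":[0,0,0]}

```text
clock: 39.98
ee_pos: [0.6563, 0.192, 0.1288]
orientation: [0.001, 0.028, 1.0, -0.003]
contact_force: [-1.4, -21.0, 12.8]
width: 0.0196
grip_force: 61.7
```

Call:
move_arm:
  motion:
    - {"offset":[0,-0.015,0],"delta_rot":[0,0,0]}
    - {"offset":[0,0,0.04],"delta_rot":[0,0,0]}
    - {"offset":[0,0,0.08],"delta_rot":[0,0,0]}
    - {"offset":[0,0,0.12],"delta_rot":[0,0,0]}
    - {"offset":[0,0,0.16],"delta_rot":[0,0,0]}
    - {"offset":[0,0,0],"delta_rot":[0,0,0]}
    - {"offset":[0,0,0],"delta_rot":[0,0,0]}

```text
clock: 40.85
ee_pos: [0.6555, 0.192, 0.2072]
orientation: [-0.001, 0.027, 1.0, -0.0]
contact_force: [-0.3, 0.3, -0.2]
width: 0.0197
grip_force: 59.2
```

```bash
python3 - <<'E'
from h import *
st(); snap('scene','s12',(350,205,460,270),7)
a=cv2.imread('pics/s2_raw.png').astype(int);b=cv2.imread('pics/s12_raw.png').astype(int)
for n,i in(('start',a),('now',b)):
    h=cv2.cvtColor(i.astype(np.uint8),cv2.COLOR_BGR2HSV)
    for k,(lo,hi) in dict(orange=((5,120,90),(22,255,255)),red=((172,120,70),(180,255,255)),head=((100,120,60),(118,255,255))).items():
        m=cv2.inRange(h,lo,hi)[215:268,360:405]; p=np.argwhere(m); print(n,k,len(p),p.mean(0)[::-1].round(2) if len(p) else '',p.min(0),p.max(0)) if len(p) else print(n,k,0)
E
```

```text
t 40.85 tcp [0.6555 0.192  0.2072] yaw_y 86.86 zax [-0.001 -0.    -1.   ] F [-0.3  0.3 -0.2] w 0.0197 gf 59.2 q [ 0.17  0.39  1.2   0.    1.55 -1.34]
start orange 43 [27.79 39.23] [35 25] [43 31]
start red 0
start head 632 [23.46 22.75] [7 9] [39 37]
now orange 42 [27.71 39.17] [35 25] [43 31]
now red 0
now head 631 [23.52 22.84] [7 9] [39 37]
```

View pics/s12.png

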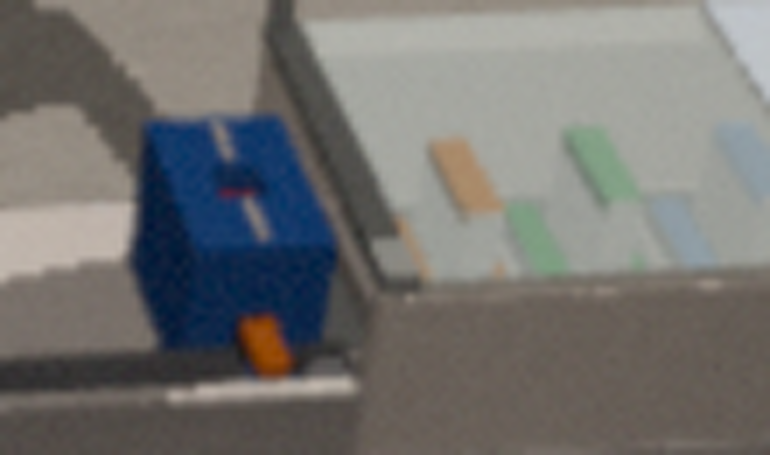

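Call:
move_arm:
  motion:
    - {"offset":[-0.12,0,0],"delta_rot":[0,0,0]}
    - {"offset":[-0.2,-0.01,0],"delta_rot":[0,0,0]}
    - {"offset":[-0.2,-0.01,0],"delta_rot":[0,0,0]}
    - {"offset":[-0.2,-0.01,0],"delta_rot":[0,0,0]}
    - {"offset":[-0.2,-0.01,0],"delta_rot":[0,0,0]}
    - {"offset":[-0.2,-0.01,0],"delta_rot":[0,0,0]}
    - {"offset":[-0.192,0,0],"delta_rot":[0,0,0]}
    - {"offset":[0,0,0],"delta_rot":[0,0,0]}
    - {"offset":[0,0,0],"delta_rot":[0,0,0]}
    - {"offset":[0,0,0],"delta_rot":[0,0,0]}

```text
clock: 42.15
ee_pos: [0.3939, 0.1818, 0.2076]
orientation: [-0.0, 0.028, 1.0, -0.0]
contact_force: [1.1, 0.7, -1.2]
width: 0.0192
grip_force: 59.2
```

Call:
move_arm:
  motion:
    - {"offset":[-0.004,0,-0.12],"delta_rot":[0,0,0]}
    - {"offset":[0,0,-0.13],"delta_rot":[0,0,0]}
    - {"offset":[0,0,-0.08],"delta_rot":[0,0,0]}
    - {"offset":[0,0,-0.04],"delta_rot":[0,0,0]}
    - {"offset":[0,0,0],"delta_rot":[0,0,0]}

```text
clock: 42.78
ee_pos: [0.3927, 0.1819, 0.134]
orientation: [-0.0, 0.027, 1.0, -0.0]
contact_force: [-0.3, 0.6, 0.4]
width: 0.0195
grip_force: 59.2
```

Call:
move_arm:
  motion:
    - {"offset":[0,0,-0.08],"delta_rot":[0,0,0]}
    - {"offset":[0,0,-0.08],"delta_rot":[0,0,0]}
    - {"offset":[0,0,-0.05],"delta_rot":[0,0,0]}
    - {"offset":[0,0,0],"delta_rot":[0,0,0]}

```text
clock: 43.28
ee_pos: [0.3922, 0.1818, 0.0912]
orientation: [-0.001, 0.027, 1.0, -0.0]
contact_force: [-0.0, 0.4, -0.4]
width: 0.0196
grip_force: 59.2
```

Call:
move_arm:
  motion:
    - {"offset":[0,0,-0.008],"delta_rot":[0,0,0]}
    - {"offset":[0,0,0],"delta_rot":[0,0,0]}

```text
clock: 43.52
ee_pos: [0.3928, 0.1819, 0.0908]
orientation: [0.0, 0.027, 1.0, 0.0]
contact_force: [0.9, -0.0, -0.7]
width: 0.0191
grip_force: 59.2
```

Call:
move_arm:
  motion:
    - {"offset":[0,0,0],"delta_rot":[0,0,0]}
    - {"offset":[0,0,0],"delta_rot":[0,0,0]}
    - {"offset":[0,0,0],"delta_rot":[0,0,0]}
    - {"offset":[0,0,0],"delta_rot":[0,0,0]}
    - {"offset":[0,0,0.1],"delta_rot":[0,0,0]}
    - {"offset":[0,0,0.2],"delta_rot":[0,0,0]}
    - {"offset":[0,0,0.2],"delta_rot":[0,0,0]}
    - {"offset":[0,0,0.1],"delta_rot":[0,0,0]}
    - {"offset":[0,0,0],"delta_rot":[0,0,0]}
  grip: 0.2

```text
clock: 44.65
ee_pos: [0.3931, 0.182, 0.2116]
orientation: [0.001, 0.027, 1.0, 0.0]
contact_force: [0.6, -0.4, -1.0]
width: 0.0511
grip_force: 0.0
```

```bash
python3 - <<'E'
from h import *
st(); print('handle pred',proj('scene',(.392,.1818,.094)))
blobs('scene',(335,125,380,200),'s13')
# lever post, dark pixels over white box
im=cv2.imread('pics/s13_raw.png'); 
for n,c in(('s0',cv2.imread('pics/s0_raw.png')),('s13',im)):
    g=cv2.cvtColor(c,cv2.COLOR_BGR2GRAY)[215:250,185:220]; p=np.argwhere(g<45)+[215,185]; print(n,len(p),p.mean(0)[::-1],p.min(0),p.max(0))
print('post pred',[proj('scene',(.5983,-.2216,z)).round(1) for z in(.087,.057)])
# geometry
ax=np.radians(-81.1+90); x=np.array([np.cos(ax),np.sin(ax)]); piv=np.array([.663,-.2497]); print('box x',x, 'box mid+35x', np.array([.6286,-.2553])+.035*x)
for a in(.55,0,-.55): 
    t=np.pi+ax-a; print(a,'post',piv+.07*np.array([np.cos(t),np.sin(t)]))
E
```

```text
t 44.65 tcp [0.3931 0.182  0.2116] yaw_y 86.85 zax [ 0.002  0.001 -1.   ] F [ 0.6 -0.4 -1. ] w 0.0511 gf 0.0 q [ 0.26 -0.14  1.79 -0.    1.49 -1.26]
handle pred [352.54288969 164.45058912]
amber n 108 c [352.3 164.8] box [348 153  10  24] rect [ 8.8 23.4] 5.2
s0 121 [201.50413223 223.9338843 ] [215 197] [236 211]
s13 66 [199.65151515 230.18181818] [224 197] [236 202]
post pred [array([200.1, 224. ]), array([201.4, 234.7])]
box x [0.98795987 0.15471039] box mid+35x [ 0.6631786  -0.24988514]
0.55 post [ 0.59838124 -0.22278503]
0 post [ 0.59384281 -0.26052973]
-0.55 post [ 0.60970236 -0.29508019]
```

Call:
move_arm:
  motion:
    - {"offset":[0.08,-0.14,0],"delta_rot":[0,0,0.15]}
    - {"offset":[0.1,-0.185,0],"delta_rot":[0,0,0.15]}
    - {"offset":[0.1,-0.185,0],"delta_rot":[0,0,0.15]}
    - {"offset":[0.1,-0.185,0],"delta_rot":[0,0,0.15]}
    - {"offset":[0.1,-0.185,0],"delta_rot":[0,0,0.15]}
    - {"offset":[0.1,-0.185,0],"delta_rot":[0,0,0.15]}
    - {"offset":[0.1,-0.185,0],"delta_rot":[0,0,0.15]}
    - {"offset":[0.1,-0.185,0],"delta_rot":[0,0,0.15]}
    - {"offset":[0.1,-0.185,0],"delta_rot":[0,0,0.15]}
    - {"offset":[0.085,-0.149,0],"delta_rot":[0,0,0.15]}
    - {"offset":[0,0,0],"delta_rot":[0,0,0]}
    - {"offset":[0,0,0],"delta_rot":[0,0,0]}
  grip: -1
  force: 20

```text
clock: 46.2
ee_pos: [0.5852, -0.1715, 0.2093]
orientation: [-0.001, -0.077, 0.997, 0.0]
contact_force: [-0.3, 0.1, 0.0]
width: -0.0001
grip_force: 0.0
```

Call:
move_arm:
  motion:
    - {"offset":[0,0,-0.15],"delta_rot":[0,0,0]}
    - {"offset":[0,0,-0.2],"delta_rot":[0,0,0]}
    - {"offset":[0,0,-0.2],"delta_rot":[0,0,0]}
    - {"offset":[0,0,-0.12],"delta_rot":[0,0,0]}
    - {"offset":[0,0,0],"delta_rot":[0,0,0]}
    - {"offset":[0,0,0],"delta_rot":[0,0,0]}

```text
clock: 46.95
ee_pos: [0.586, -0.1716, 0.0778]
orientation: [0.001, -0.077, 0.997, -0.0]
contact_force: [0.4, -0.1, -0.1]
width: -0.0
grip_force: 0.0
```

```bash
python3 - <<'E'
from h import *
st()
E
```

```text
t 46.95 tcp [ 0.586  -0.1716  0.0778] yaw_y 98.87 zax [ 0.001 -0.001 -1.   ] F [ 0.4 -0.1 -0.1] w -0.0 gf 0.0 q [-0.41  0.32  1.56 -0.    1.26 -2.14]
```

Call:
move_arm:
  motion:
    - {"offset":[0.008,-0.05,0],"delta_rot":[0,0,0]}
    - {"offset":[0.008,-0.05,0],"delta_rot":[0,0,0]}
    - {"offset":[0.008,-0.05,0],"delta_rot":[0,0,0]}
    - {"offset":[0.008,-0.05,0],"delta_rot":[0,0,0]}
    - {"offset":[0.008,-0.05,0],"delta_rot":[0,0,0]}
    - {"offset":[0.008,-0.05,0],"delta_rot":[0,0,0]}
    - {"offset":[0.008,-0.05,0],"delta_rot":[0,0,0]}
    - {"offset":[0.008,-0.05,0],"delta_rot":[0,0,0]}
    - {"offset":[0.008,-0.05,0],"delta_rot":[0,0,0]}
    - {"offset":[0,0,0],"delta_rot":[0,0,0]}

```text
clock: 48.2
ee_pos: [0.6002, -0.2625, 0.0765]
orientation: [0.0, -0.077, 0.997, -0.0]
contact_force: [0.4, 3.2, 0.6]
width: -0.0005
grip_force: 1.4
```

Call:
move_arm:
  motion:
    - {"offset":[0.003,-0.02,0],"delta_rot":[0,0,0]}
    - {"offset":[0.003,-0.02,0],"delta_rot":[0,0,0]}
    - {"offset":[0.003,-0.02,0],"delta_rot":[0,0,0]}
    - {"offset":[0,0,0],"delta_rot":[0,0,0]}

```text
clock: 48.7
ee_pos: [0.602, -0.2738, 0.0765]
orientation: [0.0, -0.077, 0.997, 0.0]
contact_force: [1.1, 4.5, 0.5]
width: 0.0001
grip_force: 2.2
```

Call:
move_arm:
  motion:
    - {"offset":[0.003,-0.015,0],"delta_rot":[0,0,0]}
    - {"offset":[0.002,-0.01,0],"delta_rot":[0,0,0]}
    - {"offset":[0,0,0],"delta_rot":[0,0,0]}

```text
clock: 49.08
ee_pos: [0.603, -0.2768, 0.0763]
orientation: [-0.0, -0.078, 0.997, 0.002]
contact_force: [1.8, 19.5, 3.5]
width: -0.0002
grip_force: 9.4
```

Call:
move_arm:
  motion:
    - {"offset":[0,0,0],"delta_rot":[0,0,0]}
    - {"offset":[-0.008,0.05,0],"delta_rot":[0,0,0]}
    - {"offset":[-0.008,0.06,0],"delta_rot":[0,0,0]}
    - {"offset":[-0.01,0.07,0],"delta_rot":[0,0,0]}
    - {"offset":[-0.01,0.07,0],"delta_rot":[0,0,0]}
    - {"offset":[-0.01,0.07,0],"delta_rot":[0,0,0]}
    - {"offset":[-0.01,0.07,0],"delta_rot":[0,0,0]}
    - {"offset":[-0.01,0.07,0],"delta_rot":[0,0,0]}
    - {"offset":[-0.01,0.08,0],"delta_rot":[0,0,0]}
    - {"offset":[-0.01,0.06,0.1],"delta_rot":[0,0,0]}
    - {"offset":[0,0,0.2],"delta_rot":[0,0,0]}
    - {"offset":[0,0,0.2],"delta_rot":[0,0,0]}

```text
clock: 50.58
ee_pos: [0.5855, -0.1584, 0.1792]
orientation: [0.0, -0.077, 0.997, -0.0]
contact_force: [0.4, -1.1, -0.5]
width: 0.0002
grip_force: 0.0
```

Call:
move_arm:
  motion:
    - {"offset":[-0.2,0,0.1],"delta_rot":[0,0,0]}
    - {"offset":[-0.2,0,0.1],"delta_rot":[0,0,0]}
    - {"offset":[-0.15,0,0],"delta_rot":[0,0,0]}
    - {"offset":[0,0,0],"delta_rot":[0,0,0]}
    - {"offset":[0,0,0],"delta_rot":[0,0,0]}
    - {"offset":[0,0,0],"delta_rot":[0,0,0]}

```text
clock: 51.32
ee_pos: [0.4762, -0.1588, 0.2165]
orientation: [-0.0, -0.077, 0.997, 0.0]
contact_force: [-0.5, 0.4, 0.3]
width: -0.0
grip_force: 0.0
```

```bash
python3 - <<'E'
from h import *
st(); snap('top','t14');snap('scene','s14')
a=cv2.imread('pics/t1_raw.png') ; 
for x,y,box in(('t0','t14',(325,155,390,210)),('s0','s14',(150,225,230,290)),('t0','t14',(240,105,345,155)),('s0','s14',(200,260,345,315)),('s0','s14',(85,205,135,240)),('s0','s14',(330,140,370,200)),('s0','s14',(362,215,405,268))):
    u0,v0,u1,v1=box; A=cv2.imread(f'pics/{x}_raw.png')[v0:v1,u0:u1].astype(int);B=cv2.imread(f'pics/{y}_raw.png')[v0:v1,u0:u1].astype(int)
    d=abs(A-B).max(2); print(x,box,'changed px',(d>45).sum(),'mean',d.mean().round(1))
g=cv2.imread('pics/s14_raw.png'); g=cv2.cvtColor(g,cv2.COLOR_BGR2GRAY)[215:250,185:220]; p=np.argwhere(g<45)+[215,185]; print(len(p),p.mean(0)[::-1])
E
```

```text
t 51.33 tcp [ 0.4762 -0.1588  0.2165] yaw_y 98.87 zax [-0.  0. -1.] F [-0.5  0.4  0.3] w -0.0 gf 0.0 q [-0.48  0.01  1.64 -0.    1.5  -2.2 ]
t0 (325, 155, 390, 210) changed px 639 mean 16.7
s0 (150, 225, 230, 290) changed px 378 mean 7.9
t0 (240, 105, 345, 155) changed px 0 mean 2.0
s0 (200, 260, 345, 315) changed px 0 mean 3.7
s0 (85, 205, 135, 240) changed px 0 mean 3.7
s0 (330, 140, 370, 200) changed px 453 mean 15.3
s0 (362, 215, 405, 268) changed px 0 mean 4.4
77 [199.4025974  229.62337662]
```

```bash
python3 - <<'E'
from h import *
blobs('scene',(335,125,380,200),'s15')
print(proj('scene',(.6097,-.295,.075)),proj('scene',(.5984,-.2225,.075)))
print(robot.job_done())
E
```

```text
amber n 64 c [352.1 167.9] box [348 158  10  19] rect [18.  9.] 90.0
[167.12717165 234.07407641] [200.19731012 228.36154862]
the job is handed in; nothing more can be done
None
```

The job is handed in, with no verdict returned: all three cassettes (blue, green, amber) went flat into the tray, the slide is fully home with its tongue up, the shutter lever was pushed to its stop and sprang back, and the pin tool stands in its stand, at about 51 s on the clock.

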